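# Tip the canopy nuts out of their tin

## Robot

A 7-joint arm with a two-finger parallel gripper is mounted at the origin on the work surface. World frame = base frame: x ahead of the robot, y to its left, z up, the work surface at z = 0. Lengths are in m, angles in rad, forces in N, time in s.
With the tool pointing down it reaches from about 0.425 to 0.925 m from the base axis. Payload 6.8 kg.
Tool frame: the origin (TCP) lies midway between the tips of the shut fingers; the grasp point (between the pads) lies 19 mm behind it; z points along the fingers, y is the line along which they close (so a half turn about z gives the same grasp; the last joint's range is limited). The gripper opens to 85 mm and grips with 20 to 120 N. Pads are 22 mm wide; open, the fingers measure 114 mm over their backs; the gripper's body (76 mm by 85 mm) begins 54 mm behind the grasp point. The pads swing forward as they close: fully open they stand 13 mm farther back than shut.
Start: joints at [-1.404, 0.477, 0.022, 1.555, -0.011, 1.109, -0.083], TCP at [0.183, 0.65, 0.2] pointing down, gripper open.
Joint ranges: [-2.96, 2.96], [-0.34, 2.1], [-1.41, 1.46], [0.24, 2.44], [-1.37, 4.51], [0.17, 1.92], [-2.96, 2.96]. Speed limits (rad/s): [2.39, 2.39, 3.14, 3.14, 3.14, 3.14, 3.14].

## Interface

Orientations are given as a unit quaternion [w, x, y, z].
In Python, from station import bot gives the robot as it stands.
- The arm moves only by the tool jog_arm, never from a script. Its argument "rows" is a list of rows, each an object of numbers: "fingers": the finger opening in mm, from 0 to 85.4; "x", "y", "z": the shift along the tool's x, y, z in mm; "ax", "ay", "az": the turn, a rotation vector about the tool's x, y, z in degrees. A call has exactly 8 rows; each row shifts and turns the commanded pose from where the row before left it, along the tool's axes as they then stand; what a row does not reach is not made up. A row lasts 1/10 s, in which the tool goes at most 50 mm and 8.59 degrees, less where a joint would pass 70% of its speed; a pose out of reach is approached as far as the arm can. A call with a gripper value outside its range is refused whole. The fingers move at their own pace and stop on an object; "force" is the grip in N (left out, the last holds). Time passes only in rows, so rows that do not move let the fingers close, or fill a call up. It gives the time, the measured TCP pose, the force, the opening and the grip force at its end, in the units of the state.
- bot.get_obs(): the state, without advancing time (a new reading comes with each control period).
- bot.read_camera(name): name is "scene" or "top"; returns a dict with "pixels" (420x560x3 uint8, red, green, blue), "vertical_fov" (degrees; the focal length in pixels is half the picture's height over the tangent of half this angle, whatever the lens; pixels are square), "cx", "cy" (the principal point, pixels), "world_from_camera" (4x4, takes a point from camera to world coordinates). Camera axes: x right, y down, z forward; pixel columns grow to the right and rows downward; lengths in m; the calibration is good to about 2 mm. A picture is of the moment at which its call begins. There is no depth.
- bot.hand_in(): hands the job in; it is judged then, once.
The state is a dict: "t": time; "q": joint angles; "joint_vel": joint speeds; "joint_torque": joint torques, N m; "eef_pos": TCP position; "tool_rot": TCP orientation; "contact_force": force on the tool from outside, world axes, zero at the start; "torque": the same for the moment, N m; "gripper_width": opening from 0.0 (shut) to 1.0 (fully open); "grasp_force": force on a finger pad.
Only numpy, scipy, OpenCV 4.12 (cv2) and the standard library are available. Lean on these libraries where they do the work, as an engineer would, in place of code of your own. Each camera call takes 0.05 s, during which the arm holds its last target. There are 200 camera calls.

## Task

The canopy frame is about to be bolted up: take the slim tin that lies in its wooden rest with four hex nuts inside, turn it mouth down close above the wooden tray, and lift it straight up so that the four nuts are left in the tray. Keep the nuts from being flung or dropped from high up. Leave the wider tin beside it alone. Then stand the empty tin mouth down on the round cork pad and let go of it.

Things in the scene. Friction and masses are not known exactly. Their poses are not given: they have to be found in the camera images.
- cup: slim plain steel tin (straight round cup), outside diameter 56 mm, length 95 mm, wall 3 mm, 120 g, one end closed, holding the four nuts. Origin: centre of its open mouth; x runs along the tin and points out of the mouth. At the start it lies mouth away from the robot and 10 degrees up
- cup_grip (a point): best place to grip the tin: on its axis, 58 mm behind the mouth, 72 mm above the table at the start. Grip across the diameter, the tool about 45 degrees from vertical, pointing down and towards the mouth end: then half a turn of the tool about its own pointing axis brings the tin mouth down. The nuts slide out once the mouth dips well below level
- rest: wooden rest under the slim tin, fixed: base 100 x 64 mm, 10 mm high; a trough at most 44 mm wide holds the tin from below, out of the fingers' way, with a low stop behind the closed end. Origin: centre of its underside; x points the way the tin's mouth does
- nut1: steel hex nut, 17 mm across flats, 8 mm high, 12 g; origin at its centre, z along its bore. One of four alike, loose in the slim tin
- nut2: as nut1
- nut3: as nut1
- nut4: as nut1
- tray: shallow wooden tray fixed to the table, 190 mm (its x) by 210 mm (its y), rim 18 mm high above the table, walls 6 mm, floor 6 mm thick. Origin: centre of its underside, on the table
- stubby: shorter, wider empty steel tin, 74 mm diameter, 68 mm long, lying with its top 115 mm above the table, in a rest like the slim tin's beside it, on either side of it; not wanted. Origin: centre of its mouth; x points out of the mouth
- pad: round cork pad fixed to the table, 112 mm diameter, 6 mm thick; origin at the centre of its underside
Not all that is in view belongs to the job. What is shaped like the cup but blue or purple is not meant.

How it is judged:
On the way, in this order (a step that is already met when the one before it is completed fails the run):
1. the tin is mouth down (within 25 degrees) over the tray, the centre of its mouth less than 50 mm above the table and at least 30 mm inside the tray's edges, and the four nuts are in the tray (angle between cup's own x axis and vertical above 2.70526 rad and z of cup in the frame of tray below 0.05 m and x of cup in the frame of tray between -0.065 and 0.065 m and y of cup in the frame of tray between -0.075 and 0.075 m and x of nut1 in the frame of tray between -0.09 and 0.09 m and y of nut1 in the frame of tray between -0.1 and 0.1 m and z of each of nut1, nut2, nut3, nut4 in the frame of tray below 0.036 m and x of nut2 in the frame of tray between -0.09 and 0.09 m and y of nut2 in the frame of tray between -0.1 and 0.1 m and x of nut3 in the frame of tray between -0.09 and 0.09 m and y of nut3 in the frame of tray between -0.1 and 0.1 m and x of nut4 in the frame of tray between -0.09 and 0.09 m and y of nut4 in the frame of tray between -0.1 and 0.1 m), for 0.2 s.
2. the tin is lifted, still mouth down (within 30 degrees) over the tray, its mouth more than 90 mm above the table, with the four nuts left in the tray (angle between cup's own x axis and vertical above 2.61799 rad and z of cup in the frame of tray above 0.09 m and x of cup in the frame of tray between -0.085 and 0.085 m and y of cup in the frame of tray between -0.095 and 0.095 m and x of nut1 in the frame of tray between -0.09 and 0.09 m and y of nut1 in the frame of tray between -0.1 and 0.1 m and z of each of nut1, nut2, nut3, nut4 in the frame of tray below 0.036 m and x of nut2 in the frame of tray between -0.09 and 0.09 m and y of nut2 in the frame of tray between -0.1 and 0.1 m and x of nut3 in the frame of tray between -0.09 and 0.09 m and y of nut3 in the frame of tray between -0.1 and 0.1 m and x of nut4 in the frame of tray between -0.09 and 0.09 m and y of nut4 in the frame of tray between -0.1 and 0.1 m), for 0.1 s.
At the end, for the whole second after the job is handed in: the four nuts lie at rest in the tray, and the empty tin stands mouth down (within 10 degrees) on the cork pad, its whole rim on the pad (its axis within 30 mm of the pad's centre), at rest (x of nut1 in the frame of tray between -0.09 and 0.09 m and y of nut1 in the frame of tray between -0.1 and 0.1 m and z of each of nut1, nut2, nut3, nut4 in the frame of tray below 0.036 m and x of nut2 in the frame of tray between -0.09 and 0.09 m and y of nut2 in the frame of tray between -0.1 and 0.1 m and x of nut3 in the frame of tray between -0.09 and 0.09 m and y of nut3 in the frame of tray between -0.1 and 0.1 m and x of nut4 in the frame of tray between -0.09 and 0.09 m and y of nut4 in the frame of tray between -0.1 and 0.1 m and linear speed of each of nut1, nut2, nut3, nut4, cup below 0.02 m/s and horizontal distance between cup and pad below 0.03 m and z of cup in the frame of pad below 0.011 m and angle between cup's own x axis and vertical above 2.96706 rad); the robot touches nothing.
It fails at once if a nut is flung or dropped from high up (faster than 1.5 m/s) (linear speed of any of nut1, nut2, nut3, nut4 above 1.5 m/s).
It fails at once if the shorter, wider tin is moved by more than 20 mm (distance of stubby from where it was at the start of the episode above 0.02 m).
It also fails if it takes over 58 s, if anything falls off the work surface, if the arm or the gripper's body presses on something with over 40 N, if the wrist force passes 120 N, or if a joint passes its speed limit or range.

## Working session

There is one attempt and no reset: what is moved stays moved. The work goes in short steps, Python scripts to look and compute and a tool call to move; the robot and the scene stay as the last step left them, time stands still between calls to the robot, and variables do not carry over. Pictures are saved under pics/ and viewed, at most 10 in all, crops included, and the job is handed in when it is done.

Besides the shell and the picture viewer there is one more tool, called after ">>>" as name([rows], argument=value, ...), one row to a line, values as JSON. jog_arm: Moves the arm, as the interface text tells. Its arguments: {"type":"object","properties":{"rows":{"type":"array","items":{"type":"object","properties":{"fingers":{"type":"number"},"x":{"type":"number"},"y":{"type":"number"},"z":{"type":"number"},"ax":{"type":"number"},"ay":{"type":"number"},"az":{"type":"number"}}}},"force":{"type":"number"}},"required":["rows"]}

```bash
ls; mkdir -p pics; python3 - <<'E'
from station import bot
import cv2,numpy as np,pickle
d={}
for n in("scene","top"):
    c=bot.read_camera(n);d[n]=c
    cv2.imwrite(f"pics/{n}0.png",c["pixels"][:,:,::-1])
    print(n,c["vertical_fov"],c["cx"],c["cy"],np.round(c["world_from_camera"],3).tolist())
pickle.dump(d,open("c0.pkl","wb"))
o=bot.get_obs();print({k:np.round(v,3).tolist() for k,v in o.items()})
E
```

```text
pics
scene 50.79769501820605 281.88494718039397 207.0434487075489 [[-0.033, 0.562, -0.826, 1.511], [0.999, 0.027, -0.022, 0.11], [0.01, -0.827, -0.563, 0.702], [0.0, 0.0, 0.0, 1.0]]
top 50.61576327791753 280.80556817939623 203.12375474218265 [[-0.007, -0.986, 0.168, 0.376], [-1.0, 0.011, 0.023, 0.067], [-0.024, -0.168, -0.985, 1.291], [0.0, 0.0, 0.0, 1.0]]
{'t': 0.1, 'q': [-1.404, 0.478, 0.022, 1.556, -0.011, 1.109, -0.083], 'joint_vel': [0.0, -0.001, -0.001, -0.004, -0.001, -0.001, -0.001], 'joint_torque': [0.004, -59.776, 1.614, -28.195, 0.013, 0.005, 0.0], 'eef_pos': [0.183, 0.649, 0.199], 'tool_rot': [-0.0, 0.137, 0.991, -0.001], 'contact_force': [0.525, -0.634, -0.63], 'torque': [-0.006, 0.012, 0.043], 'grasp_force': 0.0, 'gripper_width': 1.002}
```

View pics/scene0.png

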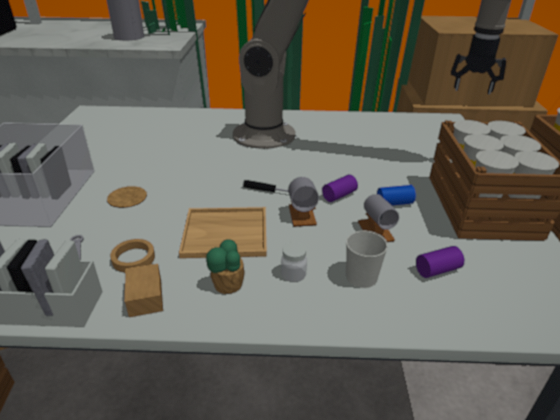

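View pics/top0.png

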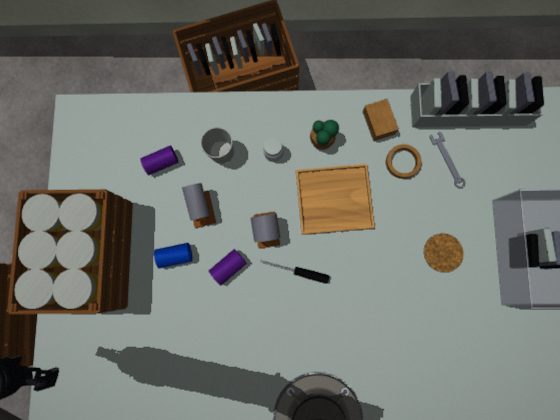

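Candidates: the left grey tin (top 197,203; scene 380,212) and the right grey tin (top 265,228; scene 302,193) both lie in rests. The left one is slimmer and longer, so it should be the cup; the blue and purple ones are decoys. I'll confirm that in a crop and measure.

```bash
cat > h.py <<'E'
import numpy as np,cv2
def ray(c,u,v):
    f=c["pixels"].shape[0]/2/np.tan(np.radians(c["vertical_fov"])/2);T=np.array(c["world_from_camera"])
    return T[:3,3],T[:3,:3]@np.array([(u-c["cx"])/f,(v-c["cy"])/f,1.])
def plane(c,u,v,z):
    o,d=ray(c,u,v);return o+d*(z-o[2])/d[2]
def proj(c,p):
    f=c["pixels"].shape[0]/2/np.tan(np.radians(c["vertical_fov"])/2);q=np.linalg.inv(np.array(c["world_from_camera"]))@np.r_[p,1]
    return np.array([c["cx"]+f*q[0]/q[2],c["cy"]+f*q[1]/q[2]])
E
python3 - <<'E'
import pickle;from h import *
d=pickle.load(open("c0.pkl","rb"));t=d["top"];p=t["pixels"]
hsv=cv2.cvtColor(p,cv2.COLOR_RGB2HSV)
def big(m,x0,y0,x1,y1):
    z=np.zeros(m.shape,np.uint8);z[y0:y1,x0:x1]=m[y0:y1,x0:x1]*255
    return max(cv2.findContours(z,0,cv2.CHAIN_APPROX_NONE)[0],key=cv2.contourArea)
grey=(hsv[...,1]<60)&(hsv[...,2]<150)
for n,b,h in(("slim",(175,170,225,235),.076),("wide",(240,200,290,255),.08)):
    k=big(grey,*b);r=cv2.minAreaRect(k);bp=cv2.boxPoints(r)
    print(n,r,[np.round(plane(t,*q,h),3).tolist() for q in bp])
wood=(hsv[...,1]>70)&(hsv[...,0]<25)
for n,b,h in(("tray",(288,155,385,245),.018),("pad",(415,225,475,280),.006)):
    k=big(wood,*b);r=cv2.minAreaRect(k);bp=cv2.boxPoints(r)
    print(n,r,np.round(plane(t,*r[0],h),3),[np.round(plane(t,*q,h),3).tolist() for q in bp])
a=cv2.resize(p[160:260,160:300],None,fx=4,fy=4,interpolation=cv2.INTER_CUBIC)
s=d["scene"]["pixels"];b=cv2.resize(s[160:260,270:410],None,fx=4,fy=4,interpolation=cv2.INTER_CUBIC)
cv2.imwrite("pics/crop1.png",cv2.resize(np.hstack([a,b])[:,:,::-1],(800,286)))
for u,v in((380,212),(302,193)):print(plane(d["scene"],u,v,.07))
E
```

```text
slim ((202.99911499023438, 204.4132843017578), (45.89871597290039, 34.287315368652344), 75.37911987304688) [[0.633, 0.376, 0.076], [0.657, 0.283, 0.076], [0.531, 0.249, 0.076], [0.508, 0.34, 0.076]]
wide ((270.1040344238281, 229.67628479003906), (37.25401306152344, 37.101951599121094), 81.25383758544922) [[0.552, 0.183, 0.08], [0.567, 0.082, 0.08], [0.466, 0.067, 0.08], [0.451, 0.167, 0.08]]
tray ((334.8900451660156, 198.74649047851562), (65.01351165771484, 73.68197631835938), 84.98689270019531) [ 0.604 -0.061  0.018] [[0.692, 0.053, 0.018], [0.709, -0.163, 0.018], [0.518, -0.172, 0.018], [0.501, 0.039, 0.018]]
pad ((443.0, 252.5), (37.0, 38.0), 90.0) [ 0.447 -0.366  0.006] [[0.5, -0.315, 0.006], [0.499, -0.423, 0.006], [0.394, -0.416, 0.006], [0.395, -0.309, 0.006]]
[0.59323356 0.33198479 0.07      ]
[0.51404365 0.13681378 0.07      ]
```

View pics/crop1.png

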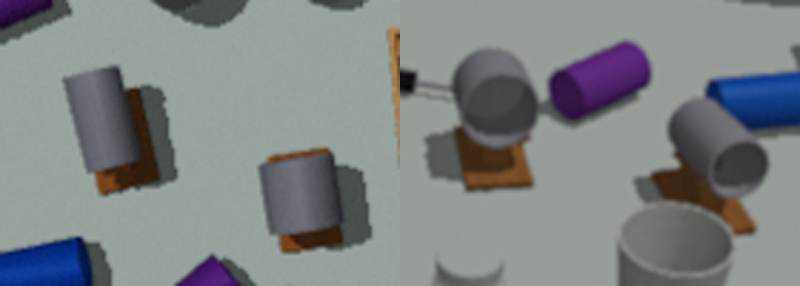

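The crop shows the slim tin on the left in the top half (crop 103,120, mouth up-left and away from the robot) and the wide one at (300,195). So the left tin, (197,203) in the top picture, is the cup. The masks included shadow, so I'll split by hue.

```bash
python3 - <<'E'
import pickle;from h import *
d=pickle.load(open("c0.pkl","rb"));t=d["top"];p=t["pixels"].astype(int)
hsv=cv2.cvtColor(t["pixels"],cv2.COLOR_RGB2HSV)
print("tin",p[203,197],"shadow",p[205,222],p[207,219],"table",p[240,210])
g=((p[...,2]-p[...,1])>=2)&(hsv[...,1]<60)
for n,b in(("slim",(175,170,225,235)),("wide",(240,200,290,255))):
    z=np.zeros(g.shape,np.uint8);x0,y0,x1,y1=b;z[y0:y1,x0:x1]=g[y0:y1,x0:x1]*255
    k=max(cv2.findContours(z,0,cv2.CHAIN_APPROX_NONE)[0],key=cv2.contourArea);r=cv2.minAreaRect(k);bp=cv2.boxPoints(r)
    bp=bp[np.argsort(bp[:,1])];m=bp[:2].mean(0);c=bp[2:].mean(0)
    print(n,r,m,c)
    if n=="slim":
        M=plane(t,*m,.082+.010);C=plane(t,*c,.066)   # upper edge visible ends approx
        print("M",M,"C",C,"len",np.linalg.norm((M-C)[:2]),"yaw",np.degrees(np.arctan2(*(M-C)[1::-1])), "w",np.linalg.norm((plane(t,*bp[0],.08)-plane(t,*bp[1],.08))[:2]))
        for z in(.082,.11):print(z,plane(t,*m,z))
        for z in(.066,.093,.04):print(z,plane(t,*c,z))
    else: print(plane(t,*m,.078),plane(t,*c,.078),[plane(t,*q,.078) for q in bp])
# scene: mouth ellipse centre approx
s=d["scene"];
for u,v in((270+ (740-400)/2.857,160+168/2.857),):print("mouth scene",plane(s,u,v,.082),(u,v))
E
```

```text
tin [ 98  98 108] shadow [151 164 156] [134 143 139] table [151 161 156]
slim ((195.2647247314453, 201.058837890625), (34.68259048461914, 19.402851104736328), 75.96376037597656) [191.05884 184.2353 ] [199.47061 217.88237]
M [0.63594461 0.34326879 0.092     ] C [0.54517707 0.32297223 0.066     ] len 0.0930091242895728 yaw 12.604575383700718 w 0.054166948654792546
0.082 [0.63811672 0.34557074 0.082     ]
0.11 [0.63203482 0.33912527 0.11      ]
0.066 [0.54517707 0.32297223 0.066     ]
0.093 [0.54143781 0.31733632 0.093     ]
0.04 [0.54877784 0.3283994  0.04      ]
wide ((265.0405578613281, 227.7432403564453), (25.481843948364258, 26.13943862915039), 80.53767395019531) [262.94595 215.17567] [267.13516 240.3108 ]
[0.54931913 0.14457154 0.078     ] [0.47980857 0.13309165 0.078     ] [array([0.55495364, 0.10893032, 0.078     ]), array([0.54368596, 0.18020432, 0.078     ]), array([0.48538001, 0.09779649, 0.078     ]), array([0.47423843, 0.16837855, 0.078     ])]
mouth scene [0.63847068 0.34519867 0.082     ] (389.00595029751486, 218.80294014700735)
```

```bash
cat >> h.py <<'E'
from scipy.spatial.transform import Rotation as Ro
def toolR(yaw,tilt,flip=False):
    "tool z: down, tilted by `tilt` deg from vertical towards azimuth `yaw`; y_t horizontal, left of yaw (right if flip)"
    a,b=np.radians(yaw),np.radians(tilt)
    z=np.array([np.sin(b)*np.cos(a),np.sin(b)*np.sin(a),-np.cos(b)]);y=np.array([-np.sin(a),np.cos(a),0])*(-1 if flip else 1)
    return Ro.from_matrix(np.c_[np.cross(y,z),y,z])
def cur(bot):
    o=bot.get_obs();w,x,y,z=o["tool_rot"];return o,np.array(o["eef_pos"]),Ro.from_quat([x,y,z,w])
def plan(p0,R0,p1,R1,n):
    rv=(R0.inv()*R1).as_rotvec()/n;R=R0
    for k in range(n):
        s=R.inv().apply((p1-p0)/n)*1e3;print(k,np.round(s,0).astype(int).tolist(),np.round(np.degrees(rv),1).tolist());R=R*Ro.from_rotvec(rv)
    print("total deg",np.degrees(np.linalg.norm(rv)*n))
E
python3 - <<'E'
from station import bot;from h import *
o,p,R=cur(bot);Rg=toolR(13,45)
m=np.array([.183,.65,.32]);a=np.array([.37,.43,.32])
plan(p,R,m,R,3);plan(m,R,a,R,5)
pre=np.array([.5956,.3356,.0586])-.13*Rg.as_matrix()[:,2];print(pre)
plan(a,R,pre,Rg,8)
E
```

```text
0 [0, 0, -40] [0.0, 0.0, 0.0]
1 [0, 0, -40] [0.0, 0.0, 0.0]
2 [0, 0, -40] [0.0, 0.0, 0.0]
total deg 0.0
0 [-48, -32, 0] [0.0, 0.0, 0.0]
1 [-48, -32, 0] [0.0, 0.0, 0.0]
2 [-48, -32, 0] [0.0, 0.0, 0.0]
3 [-48, -32, 0] [0.0, 0.0, 0.0]
4 [-48, -32, 0] [0.0, 0.0, 0.0]
total deg 0.0
[0.50603212 0.31492163 0.15052388]
0 [-20, -9, 21] [-1.4, -5.5, -3.4]
1 [-18, -11, 23] [-1.4, -5.5, -3.4]
2 [-15, -12, 24] [-1.4, -5.5, -3.4]
3 [-11, -14, 25] [-1.4, -5.5, -3.4]
4 [-8, -15, 26] [-1.4, -5.5, -3.4]
5 [-5, -16, 26] [-1.4, -5.5, -3.4]
6 [-1, -17, 26] [-1.4, -5.5, -3.4]
7 [2, -17, 25] [-1.4, -5.5, -3.4]
total deg 53.006368085232836
```

>>> jog_arm([
  {"z":-40,"fingers":85},
  {"z":-40},
  {"z":-40},
  {"x":-40,"y":-26},
  {"x":-40,"y":-26},
  {"x":-40,"y":-26},
  {"x":-40,"y":-26},
  {"x":-40,"y":-26},
])

```text
invalid input
```

```bash
python3 - <<'E'
from station import bot;from h import *
o,p,R=cur(bot);Rg=toolR(13,45);print(p,o["q"])
pre=np.array([.5956,.3356,.0586])-.13*Rg.as_matrix()[:,2]
plan(p,R,pre,Rg,8)
E
```

```text
[0.18303911 0.64909627 0.19921483] [-1.4040713   0.477734    0.02233859  1.55634545 -0.01147901  1.10931723
 -0.08311862]
0 [-50, -29, 6] [-1.4, -5.5, -3.4]
1 [-48, -32, 10] [-1.4, -5.5, -3.4]
2 [-44, -35, 14] [-1.4, -5.5, -3.4]
3 [-41, -38, 17] [-1.4, -5.5, -3.4]
4 [-37, -41, 20] [-1.4, -5.5, -3.4]
5 [-32, -44, 22] [-1.4, -5.5, -3.4]
6 [-27, -46, 24] [-1.4, -5.5, -3.4]
7 [-22, -48, 25] [-1.4, -5.5, -3.4]
total deg 53.006368085232836
```

Probably every row needs all its fields.

>>> jog_arm([
  {"fingers":85,"x":0,"y":0,"z":-40,"ax":0,"ay":0,"az":0},
  {"fingers":85,"x":0,"y":0,"z":-40,"ax":0,"ay":0,"az":0},
  {"fingers":85,"x":0,"y":0,"z":-40,"ax":0,"ay":0,"az":0},
  {"fingers":85,"x":-40,"y":-26,"z":0,"ax":0,"ay":0,"az":0},
  {"fingers":85,"x":-40,"y":-26,"z":0,"ax":0,"ay":0,"az":0},
  {"fingers":85,"x":-40,"y":-26,"z":0,"ax":0,"ay":0,"az":0},
  {"fingers":85,"x":-40,"y":-26,"z":0,"ax":0,"ay":0,"az":0},
  {"fingers":85,"x":-40,"y":-26,"z":0,"ax":0,"ay":0,"az":0},
])

```text
t: 0.9
eef_pos: [0.3413, 0.4684, 0.3198]
tool_rot: [-0.0, 0.137, 0.991, -0.0]
contact_force: [1.5, 0.1, -0.1]
gripper_width: 0.997
grasp_force: 0.0
```

```bash
python3 - <<'E'
from station import bot;from h import *
o,p,R=cur(bot);Rg=toolR(13,45);print(p,o["q"])
pre=np.array([.5956,.3356,.0586])-.13*Rg.as_matrix()[:,2]
plan(p,R,pre,Rg,8)
E
```

```text
[0.34128849 0.46838608 0.31977752] [-1.14267993  0.22854578  0.11484712  1.63931388 -0.02716075  1.27587213
  0.27315766]
0 [-25, -13, 21] [-1.4, -5.5, -3.4]
1 [-22, -15, 23] [-1.4, -5.5, -3.4]
2 [-19, -17, 25] [-1.4, -5.5, -3.4]
3 [-15, -18, 26] [-1.4, -5.5, -3.4]
4 [-12, -20, 27] [-1.4, -5.5, -3.4]
5 [-8, -21, 27] [-1.4, -5.5, -3.4]
6 [-4, -22, 27] [-1.4, -5.5, -3.4]
7 [0, -23, 27] [-1.4, -5.5, -3.4]
total deg 53.00602612477907
```

>>> jog_arm([
  {"fingers":85,"x":-25,"y":-13,"z":21,"ax":-1.4,"ay":-5.5,"az":-3.4},
  {"fingers":85,"x":-22,"y":-15,"z":23,"ax":-1.4,"ay":-5.5,"az":-3.4},
  {"fingers":85,"x":-19,"y":-17,"z":25,"ax":-1.4,"ay":-5.5,"az":-3.4},
  {"fingers":85,"x":-15,"y":-18,"z":26,"ax":-1.4,"ay":-5.5,"az":-3.4},
  {"fingers":85,"x":-12,"y":-20,"z":27,"ax":-1.4,"ay":-5.5,"az":-3.4},
  {"fingers":85,"x":-8,"y":-21,"z":27,"ax":-1.4,"ay":-5.5,"az":-3.4},
  {"fingers":85,"x":-4,"y":-22,"z":27,"ax":-1.4,"ay":-5.5,"az":-3.4},
  {"fingers":85,"x":0,"y":-23,"z":27,"ax":-1.4,"ay":-5.5,"az":-3.4},
])

```text
t: 1.7
eef_pos: [0.4907, 0.3308, 0.175]
tool_rot: [0.342, -0.065, 0.937, 0.031]
contact_force: [1.2, 0.4, 0.7]
gripper_width: 0.996
grasp_force: 0.0
```

```bash
python3 - <<'E'
from station import bot;from h import *
o,p,R=cur(bot);Rg=toolR(13,45);print(p,np.round(o["q"],2));print(np.round(R.as_matrix(),2))
g=np.array([.5956,.3356,.0586])+.005*Rg.as_matrix()[:,2]
plan(p,R,g,Rg,8)
o=bot.read_camera("top");cv2.imwrite("pics/pre.png",cv2.resize(o["pixels"][130:290,120:340],None,fx=3.5,fy=3.5)[:,:,::-1])
E
```

```text
[0.49074942 0.33075642 0.17497862] [-1.24  0.18  0.27  2.31  1.28  0.47 -0.4 ]
[[-0.76 -0.14  0.64]
 [-0.1   0.99  0.1 ]
 [-0.65  0.01 -0.76]]
0 [-1, -1, 20] [-0.3, -0.6, -0.5]
1 [0, -2, 20] [-0.3, -0.6, -0.5]
2 [0, -2, 20] [-0.3, -0.6, -0.5]
3 [0, -2, 20] [-0.3, -0.6, -0.5]
4 [0, -2, 20] [-0.3, -0.6, -0.5]
5 [0, -2, 20] [-0.3, -0.6, -0.5]
6 [1, -2, 20] [-0.3, -0.6, -0.5]
7 [1, -2, 20] [-0.3, -0.6, -0.5]
total deg 6.792105696528173
```

View pics/pre.png

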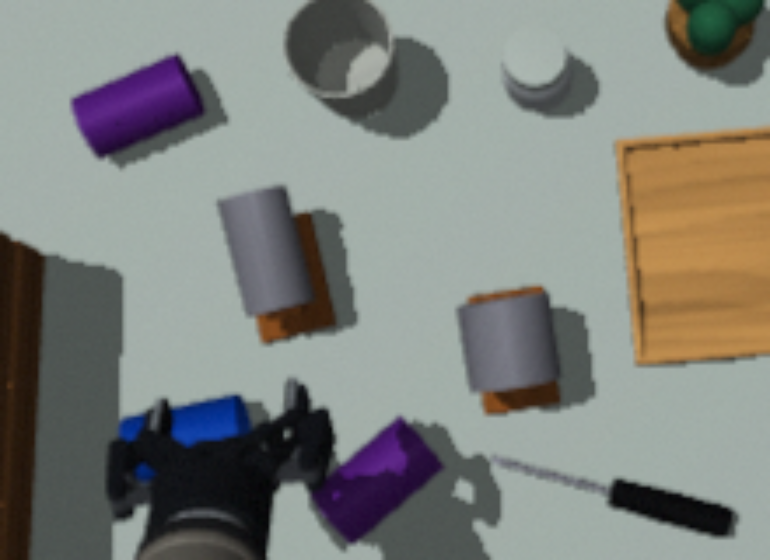

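The picture shows the open fingers at crop (160,410) and (295,390), behind the slim tin at (265,250) and pointing along it. Nothing stands between them, so I'm advancing.

>>> jog_arm([
  {"fingers":85,"x":-1,"y":-1,"z":17,"ax":-0.3,"ay":-0.6,"az":-0.5},
  {"fingers":85,"x":0,"y":-2,"z":17,"ax":-0.3,"ay":-0.6,"az":-0.5},
  {"fingers":85,"x":0,"y":-2,"z":17,"ax":-0.3,"ay":-0.6,"az":-0.5},
  {"fingers":85,"x":0,"y":-2,"z":17,"ax":-0.3,"ay":-0.6,"az":-0.5},
  {"fingers":85,"x":0,"y":-2,"z":16,"ax":-0.3,"ay":-0.6,"az":-0.5},
  {"fingers":85,"x":0,"y":-2,"z":16,"ax":-0.3,"ay":-0.6,"az":-0.5},
  {"fingers":85,"x":0,"y":0,"z":0,"ax":-0.3,"ay":-0.6,"az":-0.5},
  {"fingers":85,"x":0,"y":0,"z":0,"ax":-0.3,"ay":-0.6,"az":-0.5},
])

```text
t: 2.55
eef_pos: [0.56, 0.3333, 0.1021]
tool_rot: [0.381, -0.102, 0.918, 0.041]
contact_force: [0.4, -0.2, 0.6]
gripper_width: 0.997
grasp_force: 0.0
```

```bash
python3 - <<'E'
from station import bot;from h import *
o,p,R=cur(bot);Rg=toolR(13,45);print(p,np.round(o["q"],2));print(np.round(R.as_matrix(),2))
g=np.array([.5956,.3356,.0586])+.005*Rg.as_matrix()[:,2]
plan(p,R,g,Rg,4)
E
```

```text
[0.55998372 0.33334184 0.10207086] [-1.04  0.42  0.19  2.31  2.1   0.44 -1.11]
[[-0.69 -0.22  0.69]
 [-0.16  0.98  0.15]
 [-0.71 -0.   -0.71]]
0 [1, -1, 15] [-0.1, 0.0, -0.0]
1 [1, -1, 15] [-0.1, 0.0, -0.0]
2 [1, -1, 15] [-0.1, 0.0, -0.0]
3 [1, -1, 15] [-0.1, 0.0, -0.0]
total deg 0.42515356656781916
```

>>> jog_arm([
  {"fingers":85,"x":1,"y":-1,"z":15,"ax":0,"ay":0,"az":0},
  {"fingers":85,"x":1,"y":-1,"z":15,"ax":0,"ay":0,"az":0},
  {"fingers":85,"x":1,"y":-1,"z":14,"ax":0,"ay":0,"az":0},
  {"fingers":85,"x":1,"y":-1,"z":12,"ax":0,"ay":0,"az":0},
  {"fingers":85,"x":0,"y":0,"z":3,"ax":0,"ay":0,"az":0},
  {"fingers":85,"x":0,"y":0,"z":0,"ax":0,"ay":0,"az":0},
  {"fingers":85,"x":0,"y":0,"z":0,"ax":0,"ay":0,"az":0},
  {"fingers":85,"x":0,"y":0,"z":0,"ax":0,"ay":0,"az":0},
])

```text
t: 3.35
eef_pos: [0.598, 0.3382, 0.0583]
tool_rot: [0.381, -0.103, 0.918, 0.041]
contact_force: [1.0, 0.8, 0.2]
gripper_width: 0.997
grasp_force: 0.0
```

```bash
python3 - <<'E'
from station import bot;from h import *
o,p,R=cur(bot);Rg=toolR(13,45);print(p,np.round(o["q"],2),R.as_matrix()[:,2])
g=np.array([.5956,.3356,.0586])+.005*Rg.as_matrix()[:,2]
plan(p,R,g,Rg,1)
d=[bot.read_camera(n)["pixels"] for n in("top","scene")]
a=cv2.resize(d[0][160:260,150:250],(400,400));b=cv2.resize(d[1][140:240,330:430],(400,400))
cv2.imwrite("pics/at.png",np.hstack([a,b])[:,:,::-1])
E
```

```text
[0.59797332 0.3382384  0.05826755] [-0.92  0.54  0.12  2.25  2.27  0.48 -1.24] [ 0.69074984  0.15423593 -0.70645307]
0 [2, -2, 3] [-0.3, 0.1, -0.1]
total deg 0.3169210033771301
```

View pics/at.png

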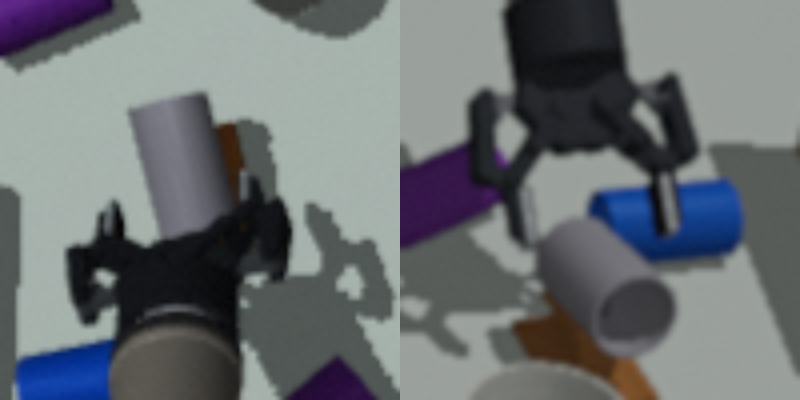

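The fingers straddle the tin at crop (110,210) and (250,190) in the top view, but they look a little short of it. I'll check with projections.

```bash
python3 - <<'E'
from station import bot;from h import *
import pickle
d=pickle.load(open("c0.pkl","rb"))
o,p,R=cur(bot);M=R.as_matrix()
for n,off,s0 in(("top",(150,160),0),("scene",(330,140),400)):
    for lab,P in(("tcp",p),("tipL",p-.013*M[:,2]+.042*M[:,1]),("tipR",p-.013*M[:,2]-.042*M[:,1]),("grip",np.array([.5825,.3325,.072])),("mouth",np.array([.638,.3455,.082]))):
        q=proj(d[n],P);print(n,lab,np.round(q,1),np.round((q-off)*4+[s0,0]))
# triangulate visible finger tips
def tri(a,b):
    o1,d1=ray(d["top"],*a);o2,d2=ray(d["scene"],*b)
    t=np.linalg.lstsq(np.c_[d1,-d2],o2-o1,rcond=None)[0];x,y=o1+t[0]*d1,o2+t[1]*d2;return (x+y)/2,np.linalg.norm(x-y)
print(tri((150+250/4,160+180/4),(330+(522-400)/4,140+243/4)))
print(tri((150+112/4,160+203/4),(330+(670-400)/4,140+234/4)))
E
```

```text
top tcp [195.1 199.8] [181. 159.]
top tipL [180.5 205.8] [122. 183.]
top tipR [209.6 199. ] [239. 156.]
top grip [196.  204.4] [184. 178.]
top mouth [191.1 184.3] [164.  97.]
scene tcp [382.1 217. ] [609. 308.]
scene tipL [397.  210.3] [668. 281.]
scene tipR [365.4 213.6] [542. 294.]
scene grip [379.7 208.9] [599. 276.]
scene mouth [389.1 218.7] [636. 315.]
(array([0.57702454, 0.282627  , 0.09150346]), np.float64(0.00017593263078884773))
(array([0.56204188, 0.37767495, 0.09149875]), np.float64(0.0005316611038351195))
```

```bash
python3 - <<'E'
from station import bot;from h import *
a=cv2.imread("pics/at.png")[:,:,::-1]
d=[bot.read_camera(n)["pixels"] for n in("top","scene")]
b=np.hstack([cv2.resize(d[0][160:260,150:250],(400,400)),cv2.resize(d[1][140:240,330:430],(400,400))])
print(np.abs(a.astype(int)-b).max(axis=2).mean(), (np.abs(a.astype(int)-b).max(2)>40).sum())
o,p,R=cur(bot);print(p,o["t"],np.round(o["q"],3),o["gripper_width"],R.as_matrix()[:,2])
import pickle;c=pickle.load(open("c0.pkl","rb"))
# initial frame: tool down at (.183,.65,.2): predicted tip pixels
for n in("top","scene"):print(n,proj(c[n],np.array([.183,.65,.2])),proj(c[n],np.array([.183,.65,.213])),proj(c[n],np.array([.183,.65,.245])))
s=c["scene"]["pixels"][40:110,430:530];cv2.imwrite("pics/ini.png",np.hstack([cv2.resize(s,(500,350),interpolation=cv2.INTER_CUBIC),cv2.resize(c["top"]["pixels"][345:415,0:60],(300,350),interpolation=cv2.INTER_CUBIC)])[:,:,::-1])
E
```

```text
1.2255875 1
[0.59802288 0.33815455 0.05803965] 3.55 [-0.918  0.543  0.123  2.246  2.272  0.475 -1.244] 0.9955938165662664 [ 0.69063186  0.15420781 -0.70657454]
top [ 47.29624878 362.63692079] [ 44.2950128  363.66644503] [ 36.5834119  366.31178187]
scene [469.04170177 104.55374636] [470.09193776 100.50990908] [472.72590122  90.36807445]
```

View pics/ini.png

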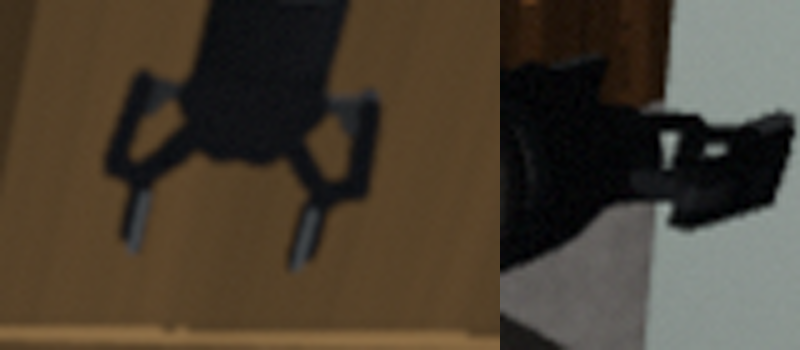

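The pictures agree with each other but not with the reported TCP. At the start and now, the open fingertips sit about 44 mm behind it where 13 mm was expected, while tip-to-palm still measures about 60 mm as it should. So the true gripper is about 31 mm short of the reported pose along the tool z. Correction from vision: advance about 32 mm more.

>>> jog_arm([
  {"fingers":85,"x":2,"y":0,"z":6,"ax":0,"ay":0,"az":0},
  {"fingers":85,"x":2,"y":0,"z":6,"ax":0,"ay":0,"az":0},
  {"fingers":85,"x":0,"y":0,"z":6,"ax":0,"ay":0,"az":0},
  {"fingers":85,"x":0,"y":0,"z":5,"ax":0,"ay":0,"az":0},
  {"fingers":85,"x":0,"y":0,"z":5,"ax":0,"ay":0,"az":0},
  {"fingers":85,"x":0,"y":0,"z":4,"ax":0,"ay":0,"az":0},
  {"fingers":85,"x":0,"y":0,"z":0,"ax":0,"ay":0,"az":0},
  {"fingers":85,"x":0,"y":0,"z":0,"ax":0,"ay":0,"az":0},
])

```text
t: 4.35
eef_pos: [0.6175, 0.3421, 0.0321]
tool_rot: [0.381, -0.103, 0.918, 0.041]
contact_force: [0.2, -0.3, 0.4]
gripper_width: 0.996
grasp_force: 0.0
```

```bash
python3 - <<'E'
from station import bot;from h import *
o,p,R=cur(bot);print(p,np.round(o["q"],2),o["contact_force"])
d=[bot.read_camera(n)["pixels"] for n in("top","scene")]
a=cv2.resize(d[0][160:260,150:250],(400,400));b=cv2.resize(d[1][140:240,330:430],(400,400))
cv2.imwrite("pics/at2.png",np.hstack([a,b])[:,:,::-1])
E
```

```text
[0.6174929  0.34211276 0.03213093] [-0.87  0.61  0.09  2.21  2.33  0.5  -1.29] [ 0.22203121 -0.26405532  0.39793575]
```

View pics/at2.png

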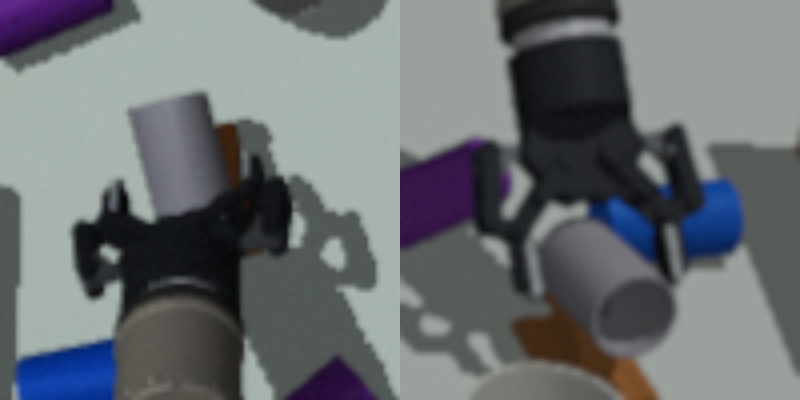

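The fingertips are now at scene crop (530,295) and (672,280), on either side of the tin and just past its axis. Closing.

>>> jog_arm([
  {"fingers":45,"x":0,"y":0,"z":0,"ax":0,"ay":0,"az":0},
  {"fingers":45,"x":0,"y":0,"z":0,"ax":0,"ay":0,"az":0},
  {"fingers":45,"x":0,"y":0,"z":0,"ax":0,"ay":0,"az":0},
  {"fingers":45,"x":0,"y":0,"z":0,"ax":0,"ay":0,"az":0},
  {"fingers":45,"x":0,"y":0,"z":0,"ax":0,"ay":0,"az":0},
  {"fingers":45,"x":0,"y":0,"z":0,"ax":0,"ay":0,"az":0},
  {"fingers":45,"x":0,"y":0,"z":0,"ax":0,"ay":0,"az":0},
  {"fingers":45,"x":0,"y":0,"z":0,"ax":0,"ay":0,"az":0},
], force=50)

```text
t: 5.25
eef_pos: [0.6183, 0.3392, 0.0327]
tool_rot: [0.381, -0.101, 0.918, 0.04]
contact_force: [-2.7, -5.5, 5.5]
gripper_width: 0.651
grasp_force: 51.1
```

```bash
python3 - <<'E'
from station import bot;from h import *
o,p,R=cur(bot);print(p,R.as_matrix()[:,2],o["gripper_width"],o["grasp_force"])
up=np.array([.61,.33,.15])
plan(p,R,p+[0,0,.12],R,8)
E
```

```text
[0.61825386 0.33919911 0.03268305] [ 0.69205683  0.14991937 -0.70610306] 0.6514307993888138 51.12462902121479
0 [-11, 0, -11] [0.0, 0.0, 0.0]
1 [-11, 0, -11] [0.0, 0.0, 0.0]
2 [-11, 0, -11] [0.0, 0.0, 0.0]
3 [-11, 0, -11] [0.0, 0.0, 0.0]
4 [-11, 0, -11] [0.0, 0.0, 0.0]
5 [-11, 0, -11] [0.0, 0.0, 0.0]
6 [-11, 0, -11] [0.0, 0.0, 0.0]
7 [-11, 0, -11] [0.0, 0.0, 0.0]
total deg 0.0
```

>>> jog_arm([
  {"fingers":45,"x":-4,"y":0,"z":-4,"ax":0,"ay":0,"az":0},
  {"fingers":45,"x":-8,"y":0,"z":-8,"ax":0,"ay":0,"az":0},
  {"fingers":45,"x":-12,"y":0,"z":-12,"ax":0,"ay":0,"az":0},
  {"fingers":45,"x":-14,"y":0,"z":-14,"ax":0,"ay":0,"az":0},
  {"fingers":45,"x":-14,"y":0,"z":-14,"ax":0,"ay":0,"az":0},
  {"fingers":45,"x":-14,"y":0,"z":-14,"ax":0,"ay":0,"az":0},
  {"fingers":45,"x":-10,"y":0,"z":-10,"ax":0,"ay":0,"az":0},
  {"fingers":45,"x":-5,"y":0,"z":-5,"ax":0,"ay":0,"az":0},
])

```text
t: 6.05
eef_pos: [0.6173, 0.344, 0.1493]
tool_rot: [0.381, -0.103, 0.918, 0.043]
contact_force: [0.8, -0.3, -3.0]
gripper_width: 0.652
grasp_force: 52.9
```

```bash
python3 - <<'E'
from station import bot;from h import *
o,p,R=cur(bot);print(p,np.round(o["q"],2),R.as_matrix()[:,2],o["gripper_width"],o["grasp_force"],o["contact_force"])
t=bot.read_camera("top");s=bot.read_camera("scene")
pt=t["pixels"].astype(int);hsv=cv2.cvtColor(t["pixels"],cv2.COLOR_RGB2HSV)
# transfer: keep tilt, yaw 0, over the tray's right part; reported TCP = grip + 45 mm along z (31+14)
M=R.as_matrix()
print("grip est",p-.050*M[:,2], "off at grasp", np.dot(np.array([.6183,.3392,.0327])-np.array([.5825,.3325,.072]),M[:,2]))
a=cv2.resize(t["pixels"][140:260,150:270],(400,400));b=cv2.resize(s["pixels"][100:220,310:430],(400,400))
cv2.imwrite("pics/lift.png",np.hstack([a,b])[:,:,::-1])
R1=toolR(0,45);off=.053
g=np.array([.565,-.08,.20]);t1=g+off*R1.as_matrix()[:,2];print(t1)
plan(p,R,t1,R1,24)
E
```

```text
[0.61734086 0.34402366 0.14929339] [-1.13  0.4   0.41  2.19  1.95  0.27 -0.88] [ 0.69108603  0.1571734  -0.70547617] 0.6517646250480166 52.9064377566101 [ 0.80854381 -0.3150905  -3.04428024]
grip est [0.58278656 0.33616499 0.1845672 ] off at grasp 0.053519154994046886
[ 0.60247666 -0.08        0.16252334]
0 [3, -17, -4] [0.4, 0.0, 0.4]
1 [3, -17, -3] [0.4, 0.0, 0.4]
2 [3, -17, -3] [0.4, 0.0, 0.4]
3 [2, -17, -3] [0.4, 0.0, 0.4]
4 [2, -17, -3] [0.4, 0.0, 0.4]
5 [2, -17, -3] [0.4, 0.0, 0.4]
6 [2, -17, -3] [0.4, 0.0, 0.4]
7 [2, -17, -3] [0.4, 0.0, 0.4]
8 [2, -17, -3] [0.4, 0.0, 0.4]
9 [2, -17, -3] [0.4, 0.0, 0.4]
10 [2, -17, -2] [0.4, 0.0, 0.4]
11 [2, -17, -2] [0.4, 0.0, 0.4]
12 [1, -17, -2] [0.4, 0.0, 0.4]
13 [1, -18, -2] [0.4, 0.0, 0.4]
14 [1, -18, -2] [0.4, 0.0, 0.4]
15 [1, -18, -2] [0.4, 0.0, 0.4]
16 [1, -18, -2] [0.4, 0.0, 0.4]
17 [1, -18, -2] [0.4, 0.0, 0.4]
18 [1, -18, -2] [0.4, 0.0, 0.4]
19 [1, -18, -1] [0.4, 0.0, 0.4]
20 [1, -18, -1] [0.4, 0.0, 0.4]
21 [0, -18, -1] [0.4, 0.0, 0.4]
22 [0, -18, -1] [0.4, 0.0, 0.4]
23 [0, -18, -1] [0.4, 0.0, 0.4]
total deg 12.794654617901632
```

View pics/lift.png

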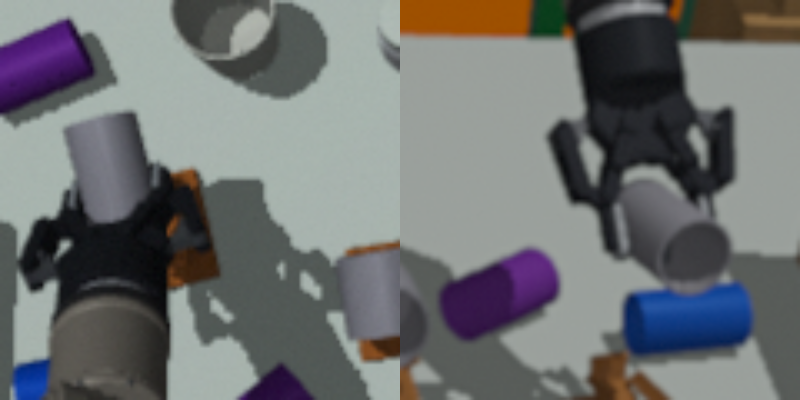

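The tin is clear of the rest (top crop 105,165; bare rest at 195,230) and sits straight in the fingers. I'm carrying it to the right.

>>> jog_arm([
  {"fingers":45,"x":2,"y":-6,"z":-4,"ax":0.4,"ay":0,"az":0.4},
  {"fingers":45,"x":2,"y":-12,"z":-3,"ax":0.4,"ay":0,"az":0.4},
  {"fingers":45,"x":2,"y":-18,"z":-3,"ax":0.4,"ay":0,"az":0.4},
  {"fingers":45,"x":2,"y":-22,"z":-3,"ax":0.4,"ay":0,"az":0.4},
  {"fingers":45,"x":2,"y":-22,"z":-3,"ax":0.4,"ay":0,"az":0.4},
  {"fingers":45,"x":2,"y":-22,"z":-3,"ax":0.4,"ay":0,"az":0.4},
  {"fingers":45,"x":2,"y":-22,"z":-3,"ax":0.4,"ay":0,"az":0.4},
  {"fingers":45,"x":2,"y":-22,"z":-3,"ax":0.4,"ay":0,"az":0.4},
])

```text
t: 6.95
eef_pos: [0.6145, 0.1911, 0.1529]
tool_rot: [0.382, -0.066, 0.922, 0.026]
contact_force: [0.7, 0.2, -2.1]
gripper_width: 0.655
grasp_force: 52.9
```

>>> jog_arm([
  {"fingers":45,"x":2,"y":-22,"z":-2,"ax":0.4,"ay":0,"az":0.4},
  {"fingers":45,"x":2,"y":-22,"z":-2,"ax":0.4,"ay":0,"az":0.4},
  {"fingers":45,"x":2,"y":-22,"z":-2,"ax":0.4,"ay":0,"az":0.4},
  {"fingers":45,"x":1,"y":-22,"z":-2,"ax":0.4,"ay":0,"az":0.4},
  {"fingers":45,"x":1,"y":-22,"z":-2,"ax":0.4,"ay":0,"az":0.4},
  {"fingers":45,"x":1,"y":-22,"z":-2,"ax":0.4,"ay":0,"az":0.4},
  {"fingers":45,"x":1,"y":-18,"z":-2,"ax":0.4,"ay":0,"az":0.4},
  {"fingers":45,"x":1,"y":-15,"z":-2,"ax":0.4,"ay":0,"az":0.4},
])

```text
t: 7.75
eef_pos: [0.6132, 0.0249, 0.1567]
tool_rot: [0.382, -0.029, 0.924, 0.01]
contact_force: [0.0, -0.7, -0.9]
gripper_width: 0.652
grasp_force: 52.9
```

```bash
python3 - <<'E'
from station import bot;from h import *
o,p,R=cur(bot);print(p,np.round(o["q"],2),R.as_matrix()[:,2],o["gripper_width"],o["grasp_force"])
R1=toolR(0,45);t1=np.array([.565,-.08,.20])+.0535*R1.as_matrix()[:,2]
plan(p,R,t1,R1,8)
E
```

```text
[0.61319925 0.02485386 0.156747  ] [-0.29  0.21  0.1   2.4   2.83  0.26 -1.37] [ 0.70550448  0.04111771 -0.70751167] 0.652002688466157 52.91984352632426
0 [1, -13, -2] [0.3, -0.0, 0.3]
1 [1, -13, -2] [0.3, -0.0, 0.3]
2 [1, -13, -2] [0.3, -0.0, 0.3]
3 [1, -13, -2] [0.3, -0.0, 0.3]
4 [1, -13, -2] [0.3, -0.0, 0.3]
5 [1, -13, -2] [0.3, -0.0, 0.3]
6 [1, -13, -2] [0.3, -0.0, 0.3]
7 [1, -13, -1] [0.3, -0.0, 0.3]
total deg 3.491957539354152
```

```bash
python3 - <<'E'
from station import bot;from h import *
o,p,R=cur(bot)
R1=toolR(0,45);t1=np.array([.595,-.10,.14])+.0535*R1.as_matrix()[:,2]
plan(p,R,t1,R1,8)
E
```

```text
0 [4, -16, 6] [0.3, -0.0, 0.3]
1 [4, -16, 6] [0.3, -0.0, 0.3]
2 [4, -16, 6] [0.3, -0.0, 0.3]
3 [4, -16, 6] [0.3, -0.0, 0.3]
4 [3, -16, 6] [0.3, -0.0, 0.3]
5 [3, -16, 6] [0.3, -0.0, 0.3]
6 [3, -16, 6] [0.3, -0.0, 0.3]
7 [3, -16, 6] [0.3, -0.0, 0.3]
total deg 3.491957539354152
```

>>> jog_arm([
  {"fingers":45,"x":4,"y":-15,"z":6,"ax":0.3,"ay":0,"az":0.3},
  {"fingers":45,"x":4,"y":-18,"z":6,"ax":0.3,"ay":0,"az":0.3},
  {"fingers":45,"x":4,"y":-20,"z":6,"ax":0.3,"ay":0,"az":0.3},
  {"fingers":45,"x":4,"y":-20,"z":6,"ax":0.3,"ay":0,"az":0.3},
  {"fingers":45,"x":3,"y":-20,"z":6,"ax":0.3,"ay":0,"az":0.3},
  {"fingers":45,"x":3,"y":-17,"z":6,"ax":0.3,"ay":0,"az":0.3},
  {"fingers":45,"x":3,"y":-11,"z":6,"ax":0.3,"ay":0,"az":0.3},
  {"fingers":45,"x":3,"y":-6,"z":5,"ax":0.3,"ay":0,"az":0.3},
])

```text
t: 8.55
eef_pos: [0.6324, -0.1009, 0.104]
tool_rot: [0.383, -0.001, 0.924, -0.001]
contact_force: [-0.6, 0.3, -1.4]
gripper_width: 0.655
grasp_force: 52.9
```

```bash
python3 - <<'E'
from station import bot;from h import *
o,p,R=cur(bot);M=R.as_matrix();print(p,"grip",p-.0535*M[:,2],np.round(o["q"],2),M[:,2],o["gripper_width"])
R1=toolR(0,45);t1=np.array([.595,-.10,.105])+.0535*R1.as_matrix()[:,2]
plan(p,R,t1,R1,4)
E
```

```text
[ 0.63240615 -0.10091255  0.1039904 ] grip [ 0.59456676 -0.10089201  0.14181143] [ 0.16  0.38 -0.07  2.35  3.28  0.37 -1.61] [ 7.07278356e-01 -3.83992019e-04 -7.06935061e-01] 0.6545312230827328
0 [6, 0, 7] [-0.0, 0.0, 0.0]
1 [6, 0, 7] [-0.0, 0.0, 0.0]
2 [6, 0, 7] [-0.0, 0.0, 0.0]
3 [6, 0, 7] [-0.0, 0.0, 0.0]
total deg 0.16787156696830027
```

>>> jog_arm([
  {"fingers":45,"x":6,"y":0,"z":6,"ax":0,"ay":0,"az":0},
  {"fingers":45,"x":7,"y":0,"z":7,"ax":0,"ay":0,"az":0},
  {"fingers":45,"x":7,"y":0,"z":7,"ax":0,"ay":0,"az":0},
  {"fingers":45,"x":6,"y":0,"z":6,"ax":0,"ay":0,"az":0},
  {"fingers":45,"x":0,"y":0,"z":0,"ax":0,"ay":0,"az":-5},
  {"fingers":45,"x":0,"y":0,"z":0,"ax":0,"ay":0,"az":-5},
  {"fingers":45,"x":0,"y":0,"z":0,"ax":0,"ay":0,"az":-5},
  {"fingers":45,"x":0,"y":0,"z":0,"ax":0,"ay":0,"az":-5},
])

```text
t: 9.35
eef_pos: [0.633, -0.0984, 0.0673]
tool_rot: [0.377, -0.165, 0.909, -0.067]
contact_force: [0.0, 0.4, -1.9]
gripper_width: 0.654
grasp_force: 53.0
```

```bash
python3 - <<'E'
from station import bot;from h import *
o,p,R=cur(bot);M=R.as_matrix();print(p,"grip",p-.0535*M[:,2],np.round(o["q"],2),M[:,2],o["gripper_width"])
E
```

```text
[ 0.63301347 -0.09842026  0.0673017 ] grip [ 0.59516618 -0.0985457   0.10511462] [ 0.06  0.47  0.05  2.37  3.33  0.49 -1.33] [ 0.70742606  0.00234468 -0.70678347] 0.6541556777000094
```

>>> jog_arm([
  {"fingers":45,"x":0,"y":0,"z":0,"ax":0,"ay":0,"az":-7},
  {"fingers":45,"x":0,"y":0,"z":0,"ax":0,"ay":0,"az":-8},
  {"fingers":45,"x":0,"y":0,"z":0,"ax":0,"ay":0,"az":-8},
  {"fingers":45,"x":0,"y":0,"z":0,"ax":0,"ay":0,"az":-8},
  {"fingers":45,"x":0,"y":0,"z":0,"ax":0,"ay":0,"az":-8},
  {"fingers":45,"x":0,"y":0,"z":0,"ax":0,"ay":0,"az":-8},
  {"fingers":45,"x":0,"y":0,"z":0,"ax":0,"ay":0,"az":-8},
  {"fingers":45,"x":0,"y":0,"z":0,"ax":0,"ay":0,"az":-8},
])

```text
t: 10.15
eef_pos: [0.6331, -0.0982, 0.0675]
tool_rot: [0.286, -0.617, 0.688, -0.255]
contact_force: [0.5, 0.4, -2.6]
gripper_width: 0.647
grasp_force: 53.0
```

>>> jog_arm([
  {"fingers":45,"x":0,"y":0,"z":0,"ax":0,"ay":0,"az":-8},
  {"fingers":45,"x":0,"y":0,"z":0,"ax":0,"ay":0,"az":-8},
  {"fingers":45,"x":0,"y":0,"z":0,"ax":0,"ay":0,"az":-8},
  {"fingers":45,"x":0,"y":0,"z":0,"ax":0,"ay":0,"az":-8},
  {"fingers":45,"x":0,"y":0,"z":0,"ax":0,"ay":0,"az":-8},
  {"fingers":45,"x":0,"y":0,"z":0,"ax":0,"ay":0,"az":-8},
  {"fingers":45,"x":0,"y":0,"z":0,"ax":0,"ay":0,"az":-8},
  {"fingers":45,"x":0,"y":0,"z":0,"ax":0,"ay":0,"az":-8},
])

```text
t: 10.95
eef_pos: [0.6333, -0.098, 0.0677]
tool_rot: [-0.108, 0.887, -0.256, 0.368]
contact_force: [-0.4, -0.3, -1.6]
gripper_width: 0.653
grasp_force: 53.1
```

```bash
python3 - <<'E'
from station import bot;from h import *
o,p,R=cur(bot);M=R.as_matrix();print(p,"grip",p-.0535*M[:,2],np.round(o["q"],2),M[:,2],M[:,1],o["gripper_width"])
R1=toolR(0,45,True);t1=np.array([.595,-.10,.098])+.0535*R1.as_matrix()[:,2]
plan(p,R,t1,R1,5)
E
```

```text
[ 0.63328847 -0.0979724   0.0676917 ] grip [ 0.59541736 -0.09814193  0.10548059] [-0.46  0.59  0.69  2.4   3.73  0.67  0.35] [ 0.70787125  0.00316883 -0.70633437] [-0.37563674 -0.84516875 -0.38024575] 0.6526953542254129
0 [-1, 1, 1] [-0.0, -0.0, -6.5]
1 [-1, 1, 1] [-0.0, -0.0, -6.5]
2 [-1, 1, 1] [-0.0, -0.0, -6.5]
3 [-1, 1, 1] [-0.0, -0.0, -6.5]
4 [-1, 1, 1] [-0.0, -0.0, -6.5]
total deg 32.30998114252282
```

>>> jog_arm([
  {"fingers":45,"x":-1,"y":1,"z":1,"ax":0,"ay":0,"az":-6.5},
  {"fingers":45,"x":-1,"y":1,"z":1,"ax":0,"ay":0,"az":-6.5},
  {"fingers":45,"x":-1,"y":1,"z":1,"ax":0,"ay":0,"az":-6.5},
  {"fingers":45,"x":-1,"y":1,"z":1,"ax":0,"ay":0,"az":-6.5},
  {"fingers":45,"x":-1,"y":1,"z":1,"ax":0,"ay":0,"az":-6.5},
  {"fingers":45,"x":0,"y":0,"z":0,"ax":0,"ay":0,"az":0},
  {"fingers":45,"x":0,"y":0,"z":0,"ax":0,"ay":0,"az":0},
  {"fingers":45,"x":0,"y":0,"z":0,"ax":0,"ay":0,"az":0},
])

```text
t: 11.75
eef_pos: [0.6323, -0.1017, 0.06]
tool_rot: [-0.002, 0.924, -0.002, 0.383]
contact_force: [0.2, -0.6, -1.6]
gripper_width: 0.652
grasp_force: 53.2
```

```bash
python3 - <<'E'
from station import bot;from h import *
o,p,R=cur(bot);M=R.as_matrix();print(p,"grip",p-.0535*M[:,2],np.round(o["q"],2),M[:,2],M[:,1],o["gripper_width"])
d=[bot.read_camera(n)["pixels"] for n in("top","scene")]
a=cv2.resize(d[0][150:270,280:400],(400,400));b=cv2.resize(d[1][150:270,160:280],(400,400))
cv2.imwrite("pics/dump.png",np.hstack([a,b])[:,:,::-1])
E
```

```text
[ 0.63230434 -0.10172184  0.05996833] grip [ 0.59443078 -0.10183685  0.09775497] [-0.56  0.7   0.84  2.41  3.81  0.78  0.78] [ 0.70791705  0.00214965 -0.70629231] [-0.0025153  -0.99998135 -0.0055646 ] 0.6519283463565035
```

View pics/dump.png

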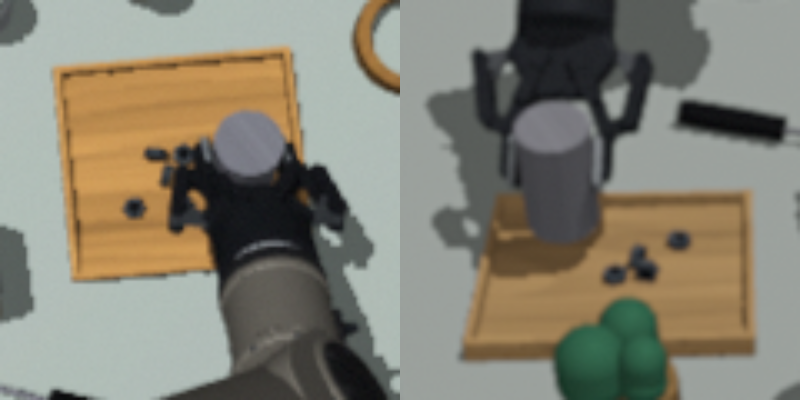

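All four nuts lie in the tray (top crop 135,208; 155,153; 168,175; 185,155), clear of the tin, which is mouth down at (250,143). I'll lower a little to be sure of the height, hold, then lift with a slight forward drift for reach.

>>> jog_arm([
  {"fingers":45,"x":-3,"y":0,"z":3,"ax":0,"ay":0,"az":0},
  {"fingers":45,"x":-2,"y":0,"z":2,"ax":0,"ay":0,"az":0},
  {"fingers":45,"x":0,"y":0,"z":0,"ax":0,"ay":0,"az":0},
  {"fingers":45,"x":0,"y":0,"z":0,"ax":0,"ay":0,"az":0},
  {"fingers":45,"x":0,"y":0,"z":0,"ax":0,"ay":0,"az":0},
  {"fingers":45,"x":0,"y":0,"z":0,"ax":0,"ay":0,"az":0},
  {"fingers":45,"x":6,"y":0,"z":-6,"ax":0,"ay":0,"az":0},
  {"fingers":45,"x":10,"y":0,"z":-8,"ax":0,"ay":0,"az":0},
])

```text
t: 12.65
eef_pos: [0.6329, -0.1024, 0.0739]
tool_rot: [-0.001, 0.924, -0.001, 0.382]
contact_force: [0.1, -1.0, -1.7]
gripper_width: 0.654
grasp_force: 53.2
```

>>> jog_arm([
  {"fingers":45,"x":16,"y":0,"z":-8,"ax":0,"ay":0,"az":0},
  {"fingers":45,"x":18,"y":0,"z":-8,"ax":0,"ay":0,"az":0},
  {"fingers":45,"x":18,"y":0,"z":-8,"ax":0,"ay":0,"az":0},
  {"fingers":45,"x":18,"y":0,"z":-10,"ax":0,"ay":0,"az":0},
  {"fingers":45,"x":15,"y":0,"z":-15,"ax":0,"ay":0,"az":0},
  {"fingers":45,"x":8,"y":0,"z":-8,"ax":0,"ay":0,"az":0},
  {"fingers":45,"x":0,"y":0,"z":0,"ax":0,"ay":0,"az":0},
  {"fingers":45,"x":0,"y":0,"z":0,"ax":0,"ay":0,"az":0},
])

```text
t: 13.45
eef_pos: [0.6587, -0.1026, 0.1805]
tool_rot: [-0.002, 0.924, -0.002, 0.383]
contact_force: [0.3, 0.3, -1.5]
gripper_width: 0.651
grasp_force: 53.2
```

```bash
python3 - <<'E'
from station import bot;from h import *
o,p,R=cur(bot);M=R.as_matrix();g=p-.0535*M[:,2];print(p,"grip",g,np.round(o["q"],2),M[:,2],M[:,1],o["gripper_width"],o["t"])
# tin axis from the recorded turn: 55 deg from tool z, towards -x_t side at grasp (x_t flipped frame: same tool frame)
ax=M@np.array([-np.sin(np.radians(55)),0,np.cos(np.radians(55))]);print("tin axis",ax,"mouth",g+.058*ax)
import pickle;c=pickle.load(open("c0.pkl","rb"))
print("expected closed-end px",proj(c["top"],g-.037*ax))
E
```

```text
[ 0.6586817  -0.1026161   0.18050062] grip [ 0.62078536 -0.10272001  0.21826445] [-0.61  0.34  0.85  2.3   4.18  0.38  0.53] [ 0.70834279  0.00194224 -0.70586594] [-0.00184579 -0.9999877  -0.0046038 ] 0.6512464705348184 13.45
tin axis [-0.17192301  0.0048526  -0.98509844] mouth [ 0.61081382 -0.10243856  0.16112874]
expected closed-end px [361.84131522 171.38036866]
```

```bash
cat > go.py <<'E'
from station import bot;from h import *
import sys
x,y,z,yaw,tilt,n=map(float,sys.argv[1:7])
o,p,R=cur(bot);M=R.as_matrix();g=p-.0535*M[:,2]
print("grip",np.round(g,4),"z_t",np.round(M[:,2],3),"y_t",np.round(M[:,1],3),"q",np.round(o["q"],2),"F",np.round(o["contact_force"],1),o["t"])
R1=toolR(yaw,tilt,True);plan(p,R,np.array([x,y,z])+.0535*R1.as_matrix()[:,2],R1,int(n))
E
python3 go.py .57 -.20 .22 -50 45 8
```

```text
grip [ 0.6208 -0.1027  0.2183] z_t [ 0.708  0.002 -0.706] y_t [-0.002 -1.    -0.005] q [-0.61  0.34  0.85  2.3   4.18  0.38  0.53] F [ 0.3  0.3 -1.5] 13.45
0 [-5, 16, -6] [-4.4, 0.0, 4.4]
1 [-4, 17, -5] [-4.4, 0.0, 4.4]
2 [-3, 17, -3] [-4.4, 0.0, 4.4]
3 [-2, 18, -2] [-4.4, 0.0, 4.4]
4 [0, 18, -1] [-4.4, 0.0, 4.4]
5 [1, 18, 1] [-4.4, 0.0, 4.4]
6 [2, 17, 2] [-4.4, 0.0, 4.4]
7 [4, 17, 3] [-4.4, 0.0, 4.4]
total deg 49.894758916770094
```

>>> jog_arm([
  {"fingers":45,"x":-5,"y":16,"z":-6,"ax":-4.4,"ay":0,"az":4.4},
  {"fingers":45,"x":-4,"y":17,"z":-5,"ax":-4.4,"ay":0,"az":4.4},
  {"fingers":45,"x":-3,"y":17,"z":-3,"ax":-4.4,"ay":0,"az":4.4},
  {"fingers":45,"x":-2,"y":18,"z":-2,"ax":-4.4,"ay":0,"az":4.4},
  {"fingers":45,"x":0,"y":18,"z":-1,"ax":-4.4,"ay":0,"az":4.4},
  {"fingers":45,"x":1,"y":18,"z":1,"ax":-4.4,"ay":0,"az":4.4},
  {"fingers":45,"x":2,"y":17,"z":2,"ax":-4.4,"ay":0,"az":4.4},
  {"fingers":45,"x":4,"y":17,"z":3,"ax":-4.4,"ay":0,"az":4.4},
])

```text
t: 14.25
eef_pos: [0.6104, -0.2022, 0.1762]
tool_rot: [0.123, 0.873, -0.309, 0.357]
contact_force: [0.4, -0.3, -1.7]
gripper_width: 0.653
grasp_force: 53.3
```

```bash
python3 go.py .50 -.30 .20 -95 48 8
```

```text
grip [ 0.5811 -0.1789  0.2144] z_t [ 0.547 -0.436 -0.715] y_t [-0.627 -0.779 -0.005] q [-1.01  0.63  1.31  2.31  4.4   0.17 -0.41] F [ 0.4 -0.3 -1.7] 14.25
0 [-1, 22, 1] [-5.1, 0.4, 4.8]
1 [1, 22, 3] [-5.1, 0.4, 4.8]
2 [2, 22, 5] [-5.1, 0.4, 4.8]
3 [4, 21, 7] [-5.1, 0.4, 4.8]
4 [6, 20, 8] [-5.1, 0.4, 4.8]
5 [7, 18, 10] [-5.1, 0.4, 4.8]
6 [9, 17, 12] [-5.1, 0.4, 4.8]
7 [10, 15, 13] [-5.1, 0.4, 4.8]
total deg 56.297093466498595
```

>>> jog_arm([
  {"fingers":45,"x":-1,"y":22,"z":1,"ax":-5.1,"ay":0.4,"az":4.8},
  {"fingers":45,"x":1,"y":22,"z":3,"ax":-5.1,"ay":0.4,"az":4.8},
  {"fingers":45,"x":2,"y":22,"z":5,"ax":-5.1,"ay":0.4,"az":4.8},
  {"fingers":45,"x":4,"y":21,"z":7,"ax":-5.1,"ay":0.4,"az":4.8},
  {"fingers":45,"x":6,"y":20,"z":8,"ax":-5.1,"ay":0.4,"az":4.8},
  {"fingers":45,"x":7,"y":18,"z":10,"ax":-5.1,"ay":0.4,"az":4.8},
  {"fingers":45,"x":0,"y":0,"z":0,"ax":0,"ay":0,"az":0},
  {"fingers":45,"x":0,"y":0,"z":0,"ax":0,"ay":0,"az":0},
])

```text
t: 15.05
eef_pos: [0.5005, -0.3413, 0.1095]
tool_rot: [0.23, 0.706, -0.57, 0.352]
contact_force: [1.2, 0.2, -0.8]
gripper_width: 0.651
grasp_force: 53.6
```

```bash
python3 go.py .48 -.33 .20 -95 48 8
```

```text
grip [ 0.4879 -0.3025  0.1441] z_t [ 0.236 -0.726 -0.646] y_t [-0.966 -0.246 -0.077] q [-0.85  1.04  1.29  2.34  4.51  0.17 -1.17] F [ 1.2  0.2 -0.8] 15.05
0 [7, 3, -3] [-2.2, -0.1, 1.2]
1 [7, 3, -2] [-2.2, -0.1, 1.2]
2 [7, 3, -2] [-2.2, -0.1, 1.2]
3 [7, 3, -2] [-2.2, -0.1, 1.2]
4 [7, 3, -2] [-2.2, -0.1, 1.2]
5 [7, 3, -2] [-2.2, -0.1, 1.2]
6 [8, 3, -2] [-2.2, -0.1, 1.2]
7 [8, 3, -2] [-2.2, -0.1, 1.2]
total deg 19.774679277058777
```

```bash
cat > kin.py <<'E'
import numpy as np,itertools
from scipy.optimize import least_squares
from scipy.spatial.transform import Rotation as Ro
D=[([-1.404,.478,.022,1.556,-.011,1.109,-.083],[.183,.649,.199],[0,.137,.991,0]),
([-1.1427,.2285,.1148,1.6393,-.0272,1.2759,.2732],[.3413,.4684,.3198],[0,.137,.991,0]),
([-1.24,.18,.27,2.31,1.28,.47,-.4],[.4907,.3308,.175],[.342,-.065,.937,.031]),
([-.918,.543,.123,2.246,2.272,.475,-1.244],[.598,.3382,.058],[.381,-.103,.918,.041]),
([-.29,.21,.10,2.40,2.83,.26,-1.37],[.6132,.0249,.1567],[.382,-.029,.924,.01]),
([.16,.38,-.07,2.35,3.28,.37,-1.61],[.6324,-.1009,.104],[.383,-.001,.924,-.001]),
([-.46,.59,.69,2.40,3.73,.67,.35],[.6333,-.098,.0677],[-.108,.887,-.256,.368]),
([-.61,.34,.85,2.30,4.18,.38,.53],[.6587,-.1026,.1805],[-.002,.924,-.002,.383]),
([-1.01,.63,1.31,2.31,4.40,.17,-.41],[.6104,-.2022,.1762],[.123,.873,-.309,.357]),
([-.85,1.04,1.29,2.34,4.51,.17,-1.17],[.5005,-.3413,.1095],[.23,.706,-.57,.352])]
def rz(a):return Ro.from_rotvec([0,0,a])
def ry(a):return Ro.from_rotvec([0,a,0])
def fk(q,L,s,o):
    R=rz(s[0]*q[0]);p=np.array([0,0,L[0]])
    R=R*ry(q[1]);p=p+R.apply([L[4],0,0])
    R=R*rz(s[1]*q[2]);p=p+R.apply([0,0,L[1]])+R.apply([L[5],0,0])
    R=R*ry(q[3]);p=p+R.apply([L[6],0,0])
    R=R*rz(s[2]*q[4]);p=p+R.apply([0,0,L[2]])+R.apply([L[7],0,0])
    R=R*ry(q[5]);R=R*rz(s[3]*q[6]);p=p+(R).apply([0,0,L[3]])
    return p,R*rz(o)
S=None
if __name__=="__main__":
    best=[]
    for s in itertools.product((1,-1),repeat=4):
      for o in (0,np.pi/2,np.pi,-np.pi/2):
        e=0
        for q,p,r in D:
            _,R=fk(q,np.zeros(8),s,o);e+=(R.inv()*Ro.from_quat([r[1],r[2],r[3],r[0]])).magnitude()
        best.append((e/len(D),s,o))
    best.sort();print(best[:3])
    e,s,o=best[0]
    f=lambda L:np.concatenate([fk(q,L,s,o)[0]-p for q,p,r in D])
    r=least_squares(f,[.3,.4,.4,.2,0,0,0,0]);print(r.x.round(4).tolist(),np.abs(r.fun).reshape(-1,3).max(1).round(4))
E
python3 kin.py
```

```text
[(0.005551828335385601, (-1, -1, -1, -1), 1.5707963267948966), (0.7110071507081894, (1, 1, 1, 1), -1.5707963267948966), (0.9680556558577385, (-1, 1, -1, -1), 1.5707963267948966)]
[0.2943, 0.5318, 0.5353, 0.3168, -0.0803, 0.0376, -0.0132, 0.0463] [0.0597 0.0435 0.025  0.0271 0.0432 0.0718 0.0104 0.0158 0.0159 0.0115]
```

```bash
cat > kin2.py <<'E'
from kin import *
LO=np.array([-2.96,-.34,-1.41,.24,-1.37,.17,-2.96]);HI=np.array([2.96,2.1,1.46,2.44,4.51,1.92,2.96])
def frames(q):
    R=Ro.identity();out=[]
    for i in range(7):
        R=R*(rz(-q[i]) if i%2==0 else ry(q[i]));out.append(R)
    return out
def row(q):return np.hstack([R.as_matrix() for R in frames(q)])
A=np.vstack([row(q) for q,_,_ in D]);b=np.concatenate([p for _,p,_ in D])
A1=np.vstack([A,1e-2*np.eye(21)]);V=np.linalg.lstsq(A1,np.r_[b,np.zeros(21)],rcond=None)[0]
def FK(q):return row(q)@V,frames(q)[-1]*rz(np.pi/2)
if __name__=="__main__":
    print(V.reshape(7,3).round(3).tolist());print(np.abs(A@V-b).reshape(-1,3).max(1).round(4))
    from h import toolR
    g=np.array([.447,-.366,.066]);rng=np.random.default_rng(0)
    qc=np.array(D[-1][0]);
    for tilt in(55,50):
      for yaw in range(-180,181,20):
        for flip in(True,):
            R=toolR(yaw,tilt,flip);t=g+.0535*R.as_matrix()[:,2]
            best=None
            for k in range(25):
                q0=rng.uniform(LO,HI) if k else qc
                f=lambda q:np.r_[(FK(q)[0]-t)*10,(FK(q)[1].inv()*R).as_rotvec()*3,1e-3*(q-(LO+HI)/2)]
                r=least_squares(f,np.clip(q0,LO+1e-3,HI-1e-3),bounds=(LO,HI))
                if best is None or r.cost<best.cost:best=r
            print(tilt,yaw,round(best.cost,4),best.x.round(2))
E
timeout 400 python3 kin2.py
sed -i 's/range(25)/range(4)/; s/range(-180,181,20)/range(-150,181,30)/; s/in(55,50)/in(55,)/; s/bounds=(LO,HI))/bounds=(LO,HI),max_nfev=40)/' kin2.py; OMP_NUM_THREADS=1 timeout 300 python3 -u kin2.py
```

```text
[[-0.001, -0.017, 0.294], [0.006, -0.017, 0.267], [-0.005, -0.015, 0.267], [-0.003, -0.015, 0.235], [0.003, -0.0, 0.235], [-0.004, -0.0, 0.179], [0.0, 0.001, 0.179]]
[0.0007 0.001  0.0015 0.0012 0.0014 0.001  0.0018 0.0029 0.0023 0.0017]
55 -150 0.0995 [-0.45  1.59  1.46  1.72 -0.71  1.31 -2.96]
55 -120 0.0 [-0.11  0.83  0.34  1.92  0.79  0.99  2.15]
55 -90 0.0 [-0.72  1.33  1.18  2.25 -1.25  0.17 -1.98]
55 -60 0.0 [ 0.31  0.66 -0.07  2.44  2.32  0.96  1.64]
55 -30 0.0 [ 1.34  0.83 -0.82  2.44  2.91  0.9   2.28]
55 0 0.0 [0.2  1.04 0.95 2.35 4.11 1.58 1.07]
55 30 0.0 [ 1.9   1.31 -1.29  1.95  0.46  0.54 -0.36]
55 60 0.0 [ 1.08  0.87 -0.15  1.7  -0.79  1.21  0.97]
55 90 0.0 [ 1.34  1.16 -0.86  1.39  0.03  1.48  0.6 ]
55 120 0.0 [ 0.68  1.05  0.06  1.26 -0.31  1.77  1.36]
55 150 0.0 [ 0.75  1.09 -0.36  1.2   0.23  1.86  1.4 ]
55 180 0.0 [0.37 1.01 0.06 1.36 0.29 1.68 1.88]
```

```bash
cat > sim.py <<'E'
from kin2 import *;from h import toolR
def path(q,legs,n=6,show=True):
    p0,R0=FK(q);
    for (g,yaw,tilt) in legs:
        R1=toolR(yaw,tilt,True);t=np.array(g)+.0535*R1.as_matrix()[:,2];rv=(R0.inv()*R1).as_rotvec()
        for k in range(1,n+1):
            P=p0+(t-p0)*k/n;R=R0*Ro.from_rotvec(rv*k/n);qp=q
            f=lambda x:np.r_[(FK(x)[0]-P)*30,(FK(x)[1].inv()*R).as_rotvec()*10,.03*(x-qp)]
            q=least_squares(f,np.clip(qp,LO+1e-3,HI-1e-3),bounds=(LO,HI),max_nfev=30).x
        e=np.linalg.norm(FK(q)[0]-P)*1e3,np.degrees((FK(q)[1].inv()*R).magnitude())
        if show:print(g,yaw,tilt,"err mm/deg %.1f %.1f"%e,q.round(2),flush=True)
        p0,R0=P,R
    return q
if __name__=="__main__":
    from station import bot
    q=np.array(bot.get_obs()["q"])
    for yf in(-60,-30,0,20):
        print("yaw",yf);path(q,[((.50,-.30,.18),-60,48),((.50,-.30,.18),(yf-60)/2,50),((.48,-.33,.18),yf,55),((.447,-.366,.066),yf,55)])
E
OMP_NUM_THREADS=1 timeout 500 python3 sim.py
```

```text
yaw -60
(0.5, -0.3, 0.18) -60 48 err mm/deg 0.0 0.0 [-0.86  1.04  1.46  2.37  4.32  0.42 -0.65]
(0.5, -0.3, 0.18) -60.0 50 err mm/deg 0.0 0.0 [-0.87  1.07  1.46  2.39  4.22  0.42 -0.59]
(0.48, -0.33, 0.18) -60 55 err mm/deg 1.2 0.2 [-0.81  1.16  1.46  2.44  3.93  0.51 -0.34]
(0.447, -0.366, 0.066) -60 55 err mm/deg 0.0 0.0 [ 0.31  0.66 -0.07  2.44  2.32  0.96  1.64]
yaw -30
(0.5, -0.3, 0.18) -60 48 err mm/deg 0.0 0.0 [-0.86  1.04  1.46  2.37  4.32  0.42 -0.65]
(0.5, -0.3, 0.18) -45.0 50 err mm/deg 5.7 0.9 [-0.77  1.    1.46  2.44  4.01  0.66 -0.09]
(0.48, -0.33, 0.18) -30 55 err mm/deg 24.8 3.7 [-0.48  1.    1.46  2.44  4.01  1.1   0.26]
(0.447, -0.366, 0.066) -30 55 err mm/deg 0.0 0.0 [ 1.45  0.9  -0.95  2.43  2.84  0.92  2.44]
yaw 0
(0.5, -0.3, 0.18) -60 48 err mm/deg 0.0 0.0 [-0.86  1.04  1.46  2.37  4.32  0.42 -0.65]
(0.5, -0.3, 0.18) -30.0 50 err mm/deg 12.4 1.9 [-0.61  0.94  1.46  2.44  4.07  0.94  0.19]
(0.48, -0.33, 0.18) 0 55 err mm/deg 0.0 0.0 [ 1.    0.4  -0.23  2.32  4.25  0.64  1.16]
(0.447, -0.366, 0.066) 0 55 err mm/deg 0.0 0.0 [ 1.05  0.68 -0.15  2.3   4.16  0.79  1.46]
yaw 20
(0.5, -0.3, 0.18) -60 48 err mm/deg 0.0 0.0 [-0.86  1.04  1.46  2.37  4.32  0.42 -0.65]
(0.5, -0.3, 0.18) -20.0 50 err mm/deg 0.0 0.0 [ 0.54  0.29 -0.06  2.42  3.35  0.45  1.48]
(0.48, -0.33, 0.18) 20 55 err mm/deg 0.0 0.0 [0.08 0.9  1.18 2.21 4.51 1.68 0.97]
(0.447, -0.366, 0.066) 20 55 err mm/deg 0.0 0.0 [0.28 1.11 1.   2.17 4.41 1.74 1.17]
```

```bash
OMP_NUM_THREADS=1 timeout 300 python3 - <<'E'
from sim import *;from station import bot
q=np.array(bot.get_obs()["q"])
for yf in(0,10):
  print(yf);path(q,[((.55,-.25,.20),-45,46),((.59,-.22,.2),-15,45),((.58,-.29,.18),yf,48),((.50,-.366,.15),yf,55),((.447,-.366,.12),yf,55),((.447,-.366,.064),yf,55)],8)
E
python3 go.py .55 -.25 .20 -45 46 8
```

```text
0
(0.55, -0.25, 0.2) -45 46 err mm/deg 0.0 0.0 [-0.91  0.9   1.46  2.35  4.3   0.46 -0.4 ]
(0.59, -0.22, 0.2) -15 45 err mm/deg 0.0 0.0 [-0.73  0.84  1.42  2.33  4.25  0.88  0.16]
(0.58, -0.29, 0.18) 0 48 err mm/deg 0.0 0.0 [-0.34  0.86  1.28  2.25  4.27  1.23  0.53]
(0.5, -0.366, 0.15) 0 55 err mm/deg 0.0 0.0 [0.   0.94 1.15 2.3  4.19 1.5  0.82]
(0.447, -0.366, 0.12) 0 55 err mm/deg 0.0 0.0 [0.12 0.99 1.11 2.36 4.2  1.6  0.96]
(0.447, -0.366, 0.064) 0 55 err mm/deg 0.0 0.0 [0.17 1.1  0.99 2.36 4.09 1.64 1.04]
10
(0.55, -0.25, 0.2) -45 46 err mm/deg 0.0 0.0 [-0.91  0.9   1.46  2.35  4.3   0.46 -0.4 ]
(0.59, -0.22, 0.2) -15 45 err mm/deg 0.0 0.0 [-0.73  0.84  1.42  2.33  4.25  0.88  0.16]
(0.58, -0.29, 0.18) 10 48 err mm/deg 0.0 0.0 [-0.24  0.86  1.23  2.19  4.38  1.34  0.63]
(0.5, -0.366, 0.15) 10 55 err mm/deg 0.0 0.0 [0.1  0.93 1.11 2.21 4.34 1.57 0.9 ]
(0.447, -0.366, 0.12) 10 55 err mm/deg 0.0 0.0 [0.2  0.98 1.08 2.27 4.36 1.65 1.04]
(0.447, -0.366, 0.064) 10 55 err mm/deg 0.0 0.0 [0.25 1.08 0.98 2.26 4.26 1.67 1.12]
grip [ 0.4879 -0.3025  0.1441] z_t [ 0.236 -0.726 -0.646] y_t [-0.966 -0.246 -0.077] q [-0.85  1.04  1.29  2.34  4.51  0.17 -1.17] F [ 1.2  0.2 -0.8] 15.05
0 [1, -12, -8] [2.5, -0.6, -3.0]
1 [1, -12, -7] [2.5, -0.6, -3.0]
2 [2, -12, -7] [2.5, -0.6, -3.0]
3 [3, -12, -6] [2.5, -0.6, -3.0]
4 [3, -13, -6] [2.5, -0.6, -3.0]
5 [4, -13, -5] [2.5, -0.6, -3.0]
6 [4, -13, -5] [2.5, -0.6, -3.0]
7 [5, -13, -4] [2.5, -0.6, -3.0]
total deg 31.370534063242015
```

A feasible route exists: the tool points at yaw of about 0 at the pad. Following it leg by leg.

>>> jog_arm([
  {"fingers":45,"x":1,"y":-12,"z":-8,"ax":2.5,"ay":-0.6,"az":-3},
  {"fingers":45,"x":1,"y":-12,"z":-7,"ax":2.5,"ay":-0.6,"az":-3},
  {"fingers":45,"x":2,"y":-12,"z":-7,"ax":2.5,"ay":-0.6,"az":-3},
  {"fingers":45,"x":3,"y":-12,"z":-6,"ax":2.5,"ay":-0.6,"az":-3},
  {"fingers":45,"x":3,"y":-13,"z":-6,"ax":2.5,"ay":-0.6,"az":-3},
  {"fingers":45,"x":4,"y":-13,"z":-5,"ax":2.5,"ay":-0.6,"az":-3},
  {"fingers":45,"x":4,"y":-13,"z":-5,"ax":2.5,"ay":-0.6,"az":-3},
  {"fingers":45,"x":5,"y":-13,"z":-4,"ax":2.5,"ay":-0.6,"az":-3},
])

```text
t: 15.85
eef_pos: [0.5799, -0.275, 0.1639]
tool_rot: [0.147, 0.852, -0.349, 0.362]
contact_force: [0.9, 0.1, -1.4]
gripper_width: 0.648
grasp_force: 53.6
```

```bash
python3 go.py .59 -.22 .20 -15 45 8
```

```text
grip [ 0.5523 -0.2481  0.2011] z_t [ 0.514 -0.503 -0.695] y_t [-0.701 -0.713 -0.003] q [-0.9   0.87  1.44  2.34  4.28  0.43 -0.36] F [ 0.9  0.1 -1.4] 15.85
0 [0, -8, 0] [2.6, -0.1, -2.6]
1 [0, -8, 1] [2.6, -0.1, -2.6]
2 [1, -8, 1] [2.6, -0.1, -2.6]
3 [1, -8, 1] [2.6, -0.1, -2.6]
4 [1, -8, 2] [2.6, -0.1, -2.6]
5 [2, -8, 2] [2.6, -0.1, -2.6]
6 [2, -7, 2] [2.6, -0.1, -2.6]
7 [2, -7, 3] [2.6, -0.1, -2.6]
total deg 29.502398983875096
```

Model and arm agree.

>>> jog_arm([
  {"fingers":45,"x":0,"y":-8,"z":0,"ax":2.6,"ay":-0.1,"az":-2.6},
  {"fingers":45,"x":0,"y":-8,"z":1,"ax":2.6,"ay":-0.1,"az":-2.6},
  {"fingers":45,"x":1,"y":-8,"z":1,"ax":2.6,"ay":-0.1,"az":-2.6},
  {"fingers":45,"x":1,"y":-8,"z":1,"ax":2.6,"ay":-0.1,"az":-2.6},
  {"fingers":45,"x":1,"y":-8,"z":2,"ax":2.6,"ay":-0.1,"az":-2.6},
  {"fingers":45,"x":2,"y":-8,"z":2,"ax":2.6,"ay":-0.1,"az":-2.6},
  {"fingers":45,"x":2,"y":-7,"z":2,"ax":2.6,"ay":-0.1,"az":-2.6},
  {"fingers":45,"x":2,"y":-7,"z":3,"ax":2.6,"ay":-0.1,"az":-2.6},
])

```text
t: 16.65
eef_pos: [0.6254, -0.2302, 0.162]
tool_rot: [0.052, 0.915, -0.121, 0.381]
contact_force: [0.2, 0.3, -1.3]
gripper_width: 0.651
grasp_force: 53.6
```

```bash
python3 go.py .58 -.29 .18 3 48 8
```

```text
grip [ 0.5888 -0.2201  0.1996] z_t [ 0.685 -0.187 -0.704] y_t [-0.261 -0.965  0.003] q [-0.72  0.82  1.4   2.33  4.23  0.85  0.19] F [ 0.2  0.3 -1.3] 16.65
0 [-1, 7, 2] [1.7, 0.3, -1.5]
1 [-1, 7, 2] [1.7, 0.3, -1.5]
2 [-1, 7, 2] [1.7, 0.3, -1.5]
3 [-1, 7, 2] [1.7, 0.3, -1.5]
4 [-2, 7, 2] [1.7, 0.3, -1.5]
5 [-2, 7, 1] [1.7, 0.3, -1.5]
6 [-2, 7, 1] [1.7, 0.3, -1.5]
7 [-2, 7, 1] [1.7, 0.3, -1.5]
total deg 18.317531355628912
```

>>> jog_arm([
  {"fingers":45,"x":-1,"y":7,"z":2,"ax":1.7,"ay":0.3,"az":-1.5},
  {"fingers":45,"x":-1,"y":7,"z":2,"ax":1.7,"ay":0.3,"az":-1.5},
  {"fingers":45,"x":-1,"y":7,"z":2,"ax":1.7,"ay":0.3,"az":-1.5},
  {"fingers":45,"x":-1,"y":7,"z":2,"ax":1.7,"ay":0.3,"az":-1.5},
  {"fingers":45,"x":-2,"y":7,"z":2,"ax":1.7,"ay":0.3,"az":-1.5},
  {"fingers":45,"x":-2,"y":7,"z":1,"ax":1.7,"ay":0.3,"az":-1.5},
  {"fingers":45,"x":-2,"y":7,"z":1,"ax":1.7,"ay":0.3,"az":-1.5},
  {"fingers":45,"x":-2,"y":7,"z":1,"ax":1.7,"ay":0.3,"az":-1.5},
])

```text
t: 17.45
eef_pos: [0.6191, -0.2867, 0.1441]
tool_rot: [-0.014, 0.914, 0.022, 0.404]
contact_force: [0.1, -0.2, -1.1]
gripper_width: 0.652
grasp_force: 53.5
```

```bash
python3 go.py .50 -.366 .15 3 55 8
```

```text
grip [ 0.5796 -0.289   0.1801] z_t [ 0.739  0.043 -0.673] y_t [ 0.051 -0.999 -0.008] q [-0.3   0.84  1.23  2.23  4.31  1.23  0.57] F [ 0.1 -0.2 -1.1] 17.45
0 [-9, 9, -5] [-0.0, 0.9, -0.0]
1 [-9, 9, -5] [-0.0, 0.9, -0.0]
2 [-9, 9, -6] [-0.0, 0.9, -0.0]
3 [-9, 9, -6] [-0.0, 0.9, -0.0]
4 [-9, 9, -6] [-0.0, 0.9, -0.0]
5 [-8, 9, -6] [-0.0, 0.9, -0.0]
6 [-8, 9, -6] [-0.0, 0.9, -0.0]
7 [-8, 9, -6] [-0.0, 0.9, -0.0]
total deg 7.289269573157569
```

>>> jog_arm([
  {"fingers":45,"x":-9,"y":9,"z":-5,"ax":0,"ay":0.9,"az":0},
  {"fingers":45,"x":-9,"y":9,"z":-5,"ax":0,"ay":0.9,"az":0},
  {"fingers":45,"x":-9,"y":9,"z":-6,"ax":0,"ay":0.9,"az":0},
  {"fingers":45,"x":-9,"y":9,"z":-6,"ax":0,"ay":0.9,"az":0},
  {"fingers":45,"x":-9,"y":9,"z":-6,"ax":0,"ay":0.9,"az":0},
  {"fingers":45,"x":-8,"y":9,"z":-6,"ax":0,"ay":0.9,"az":0},
  {"fingers":45,"x":-8,"y":9,"z":-6,"ax":0,"ay":0.9,"az":0},
  {"fingers":45,"x":-8,"y":9,"z":-6,"ax":0,"ay":0.9,"az":0},
])

```text
t: 18.25
eef_pos: [0.5432, -0.3626, 0.1191]
tool_rot: [-0.014, 0.887, 0.021, 0.461]
contact_force: [-0.4, -0.1, -0.7]
gripper_width: 0.649
grasp_force: 53.6
```

```bash
python3 go.py .447 -.366 .095 3 55 8
```

```text
grip [ 0.4994 -0.365   0.1498] z_t [ 0.817  0.045 -0.575] y_t [ 0.05  -0.999 -0.007] q [0.05 0.91 1.1  2.27 4.24 1.49 0.86] F [-0.4 -0.1 -0.7] 18.25
0 [-9, 0, -1] [-0.0, 0.0, -0.0]
1 [-9, 0, -1] [-0.0, 0.0, -0.0]
2 [-9, 0, -1] [-0.0, 0.0, -0.0]
3 [-9, 0, -1] [-0.0, 0.0, -0.0]
4 [-9, 0, -1] [-0.0, 0.0, -0.0]
5 [-9, 0, -1] [-0.0, 0.0, -0.0]
6 [-9, 0, -1] [-0.0, 0.0, -0.0]
7 [-9, 0, -1] [-0.0, 0.0, -0.0]
total deg 0.4092572369003295
```

>>> jog_arm([
  {"fingers":45,"x":-9,"y":0,"z":-1,"ax":0,"ay":0,"az":0},
  {"fingers":45,"x":-9,"y":0,"z":-1,"ax":0,"ay":0,"az":0},
  {"fingers":45,"x":-9,"y":0,"z":-1,"ax":0,"ay":0,"az":0},
  {"fingers":45,"x":-9,"y":0,"z":-1,"ax":0,"ay":0,"az":0},
  {"fingers":45,"x":-9,"y":0,"z":-1,"ax":0,"ay":0,"az":0},
  {"fingers":45,"x":-9,"y":0,"z":-1,"ax":0,"ay":0,"az":0},
  {"fingers":45,"x":-9,"y":0,"z":-1,"ax":0,"ay":0,"az":0},
  {"fingers":45,"x":-9,"y":0,"z":-1,"ax":0,"ay":0,"az":0},
])

```text
t: 19.05
eef_pos: [0.4942, -0.3645, 0.0634]
tool_rot: [-0.015, 0.888, 0.019, 0.46]
contact_force: [-0.1, -0.6, -1.6]
gripper_width: 0.656
grasp_force: 53.6
```

```bash
python3 go.py .447 -.366 .066 3 55 4; python3 - <<'E'
from station import bot;from h import *
c={n:bot.read_camera(n) for n in("top","scene")}
a=cv2.resize(c["top"]["pixels"][200:300,390:490],(400,400),interpolation=cv2.INTER_CUBIC);b=cv2.resize(c["scene"]["pixels"][120:220,80:180],(400,400),interpolation=cv2.INTER_CUBIC)
cv2.imwrite("pics/pad.png",np.hstack([a,b])[:,:,::-1])
g=np.array([.447,-.366,.095])
for n,off,s in(("top",(390,200),0),("scene",(80,120),400)):
    for l,P in(("closed",g+[0,0,.037]),("mouth",g-[0,0,.058]),("pad",[.447,-.366,.006])):print(n,l,np.round((proj(c[n],np.array(P))-off)*4+[s,0]))
E
```

```text
grip [ 0.4505 -0.3669  0.0942] z_t [ 0.816  0.044 -0.576] y_t [ 0.047 -0.999 -0.009] q [0.18 1.01 1.01 2.33 4.2  1.59 1.02] F [-0.1 -0.6 -1.6] 19.05
0 [-6, 0, 3] [-0.0, 0.0, -0.1]
1 [-6, 0, 3] [-0.0, 0.0, -0.1]
2 [-6, 0, 3] [-0.0, 0.0, -0.1]
3 [-6, 0, 3] [-0.0, 0.0, -0.1]
total deg 0.6263506054774204
top closed [278. 198.]
top mouth [227. 207.]
top pad [212. 210.]
scene closed [555. 143.]
scene mouth [582. 262.]
scene pad [590. 299.]
```

View pics/pad.png

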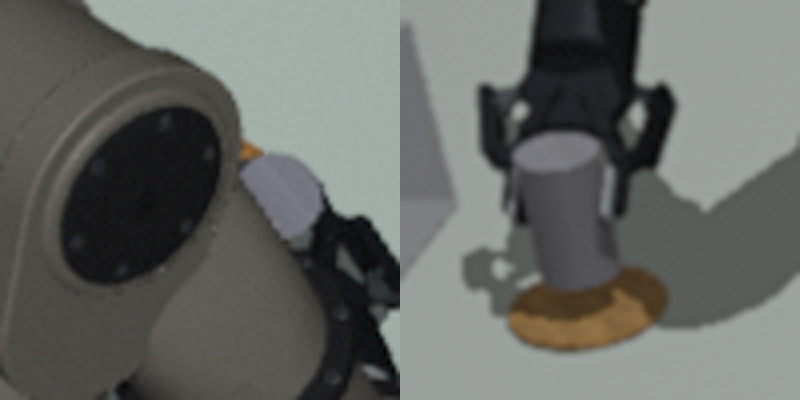

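The tin (scene crop 555,215) hangs upright over the pad (588,308), centred to within a few mm. I'm lowering it in small steps and watching the force.

>>> jog_arm([
  {"fingers":45,"x":-5,"y":0,"z":3.5,"ax":0,"ay":0,"az":0},
  {"fingers":45,"x":-5,"y":0,"z":3.5,"ax":0,"ay":0,"az":0},
  {"fingers":45,"x":-5,"y":0,"z":3.5,"ax":0,"ay":0,"az":0},
  {"fingers":45,"x":-2,"y":0,"z":1.5,"ax":0,"ay":0,"az":0},
  {"fingers":45,"x":-1,"y":0,"z":0.7,"ax":0,"ay":0,"az":0},
  {"fingers":45,"x":-1,"y":0,"z":0.7,"ax":0,"ay":0,"az":0},
  {"fingers":45,"x":0,"y":0,"z":0,"ax":0,"ay":0,"az":0},
  {"fingers":45,"x":0,"y":0,"z":0,"ax":0,"ay":0,"az":0},
])

```text
t: 19.95
eef_pos: [0.4947, -0.3643, 0.0409]
tool_rot: [-0.015, 0.887, 0.019, 0.46]
contact_force: [0.2, -1.3, -0.9]
gripper_width: 0.653
grasp_force: 53.6
```

>>> jog_arm([
  {"fingers":45,"x":-1,"y":0,"z":0.7,"ax":0,"ay":0,"az":0},
  {"fingers":45,"x":-1,"y":0,"z":0.7,"ax":0,"ay":0,"az":0},
  {"fingers":45,"x":0,"y":0,"z":0,"ax":0,"ay":0,"az":0},
  {"fingers":45,"x":0,"y":0,"z":0,"ax":0,"ay":0,"az":0},
  {"fingers":45,"x":0,"y":0,"z":0,"ax":0,"ay":0,"az":0},
  {"fingers":45,"x":0,"y":0,"z":0,"ax":0,"ay":0,"az":0},
  {"fingers":45,"x":0,"y":0,"z":0,"ax":0,"ay":0,"az":0},
  {"fingers":45,"x":0,"y":0,"z":0,"ax":0,"ay":0,"az":0},
])

```text
t: 20.75
eef_pos: [0.4947, -0.3642, 0.0383]
tool_rot: [-0.015, 0.888, 0.019, 0.46]
contact_force: [-0.5, 0.7, -0.6]
gripper_width: 0.651
grasp_force: 53.6
```

>>> jog_arm([
  {"fingers":45,"x":-1,"y":0,"z":0.7,"ax":0,"ay":0,"az":0},
  {"fingers":45,"x":-1,"y":0,"z":0.7,"ax":0,"ay":0,"az":0},
  {"fingers":45,"x":0,"y":0,"z":0,"ax":0,"ay":0,"az":0},
  {"fingers":45,"x":0,"y":0,"z":0,"ax":0,"ay":0,"az":0},
  {"fingers":45,"x":0,"y":0,"z":0,"ax":0,"ay":0,"az":0},
  {"fingers":45,"x":0,"y":0,"z":0,"ax":0,"ay":0,"az":0},
  {"fingers":45,"x":0,"y":0,"z":0,"ax":0,"ay":0,"az":0},
  {"fingers":45,"x":0,"y":0,"z":0,"ax":0,"ay":0,"az":0},
])

```text
t: 21.55
eef_pos: [0.4947, -0.3642, 0.0359]
tool_rot: [-0.015, 0.888, 0.019, 0.46]
contact_force: [-0.2, -0.2, -1.4]
gripper_width: 0.654
grasp_force: 53.6
```

>>> jog_arm([
  {"fingers":45,"x":-1,"y":0,"z":0.7,"ax":0,"ay":0,"az":0},
  {"fingers":45,"x":-0.6,"y":0,"z":0.4,"ax":0,"ay":0,"az":0},
  {"fingers":45,"x":0,"y":0,"z":0,"ax":0,"ay":0,"az":0},
  {"fingers":45,"x":0,"y":0,"z":0,"ax":0,"ay":0,"az":0},
  {"fingers":45,"x":0,"y":0,"z":0,"ax":0,"ay":0,"az":0},
  {"fingers":45,"x":0,"y":0,"z":0,"ax":0,"ay":0,"az":0},
  {"fingers":45,"x":0,"y":0,"z":0,"ax":0,"ay":0,"az":0},
  {"fingers":45,"x":0,"y":0,"z":0,"ax":0,"ay":0,"az":0},
])

```text
t: 22.35
eef_pos: [0.4946, -0.3642, 0.0339]
tool_rot: [-0.015, 0.888, 0.019, 0.46]
contact_force: [0.2, 0.7, -1.4]
gripper_width: 0.648
grasp_force: 53.6
```

>>> jog_arm([
  {"fingers":45,"x":-1,"y":0,"z":0.7,"ax":0,"ay":0,"az":0},
  {"fingers":45,"x":-0.6,"y":0,"z":0.4,"ax":0,"ay":0,"az":0},
  {"fingers":45,"x":0,"y":0,"z":0,"ax":0,"ay":0,"az":0},
  {"fingers":45,"x":0,"y":0,"z":0,"ax":0,"ay":0,"az":0},
  {"fingers":45,"x":0,"y":0,"z":0,"ax":0,"ay":0,"az":0},
  {"fingers":45,"x":0,"y":0,"z":0,"ax":0,"ay":0,"az":0},
  {"fingers":45,"x":0,"y":0,"z":0,"ax":0,"ay":0,"az":0},
  {"fingers":45,"x":0,"y":0,"z":0,"ax":0,"ay":0,"az":0},
])

```text
t: 23.15
eef_pos: [0.495, -0.3644, 0.0335]
tool_rot: [-0.015, 0.887, 0.019, 0.462]
contact_force: [-2.5, 1.0, 8.2]
gripper_width: 0.654
grasp_force: 53.5
```

Contact at 8 N, as expected. Releasing.

>>> jog_arm([
  {"fingers":60,"x":0,"y":0,"z":0,"ax":0,"ay":0,"az":0},
  {"fingers":65,"x":0,"y":0,"z":0,"ax":0,"ay":0,"az":0},
  {"fingers":70,"x":0,"y":0,"z":0,"ax":0,"ay":0,"az":0},
  {"fingers":75,"x":0,"y":0,"z":0,"ax":0,"ay":0,"az":0},
  {"fingers":80,"x":0,"y":0,"z":0,"ax":0,"ay":0,"az":0},
  {"fingers":85,"x":0,"y":0,"z":0,"ax":0,"ay":0,"az":0},
  {"fingers":85,"x":0,"y":0,"z":0,"ax":0,"ay":0,"az":0},
  {"fingers":85,"x":0,"y":0,"z":0,"ax":0,"ay":0,"az":0},
])

```text
t: 23.95
eef_pos: [0.4946, -0.3642, 0.032]
tool_rot: [-0.015, 0.888, 0.019, 0.46]
contact_force: [0.7, 0.9, 0.5]
gripper_width: 0.995
grasp_force: 0.0
```

```bash
OMP_NUM_THREADS=1 timeout 200 python3 - <<'E'
from sim import *;from station import bot;import h
o=bot.get_obs();q=np.array(o["q"]);print(o["gripper_width"],np.round(o["contact_force"],1),q.round(2))
_,p,R=h.cur(bot);M=R.as_matrix();g=p-.0535*M[:,2];yaw=np.degrees(np.arctan2(M[1,2],M[0,2]));tl=np.degrees(np.arccos(-M[2,2]));print(g,yaw,tl)
path(q,[(g-.05*M[:,2],yaw,tl),(g-.1*M[:,2],yaw,tl)],5)
path(q,[(g-.1*M[:,2]+[0,0,.06],yaw,tl)],8)
E
```

```text
0.9954562200090749 [0.7 0.9 0.5] [0.21 1.07 0.95 2.32 4.14 1.61 1.06]
[ 0.45091673 -0.36652749  0.06277697] 3.089644229613496 54.82242785494471
[ 0.41010761 -0.36873024  0.09158259] 3.089644229613496 54.82242785494471 err mm/deg 0.0 0.0 [0.25 1.02 1.03 2.36 4.26 1.65 1.1 ]
[ 0.36929849 -0.37093298  0.12038821] 3.089644229613496 54.82242785494471 err mm/deg 0.0 0.0 [0.3  0.97 1.11 2.39 4.38 1.69 1.13]
[ 0.36929849 -0.37093298  0.18038821] 3.089644229613496 54.82242785494471 err mm/deg 0.0 0.0 [0.22 0.85 1.24 2.38 4.49 1.65 1.03]
```

Retreating 80 mm straight back is feasible.

>>> jog_arm([
  {"fingers":85,"x":0,"y":0,"z":-5,"ax":0,"ay":0,"az":0},
  {"fingers":85,"x":0,"y":0,"z":-10,"ax":0,"ay":0,"az":0},
  {"fingers":85,"x":0,"y":0,"z":-15,"ax":0,"ay":0,"az":0},
  {"fingers":85,"x":0,"y":0,"z":-15,"ax":0,"ay":0,"az":0},
  {"fingers":85,"x":0,"y":0,"z":-15,"ax":0,"ay":0,"az":0},
  {"fingers":85,"x":0,"y":0,"z":-15,"ax":0,"ay":0,"az":0},
  {"fingers":85,"x":0,"y":0,"z":-10,"ax":0,"ay":0,"az":0},
  {"fingers":85,"x":0,"y":0,"z":0,"ax":0,"ay":0,"az":0},
])

```text
t: 24.75
eef_pos: [0.424, -0.3688, 0.0818]
tool_rot: [-0.014, 0.887, 0.018, 0.46]
contact_force: [0.1, -0.5, -0.2]
gripper_width: 0.997
grasp_force: 0.0
```

```bash
python3 - <<'E'
from station import bot;from h import *
o,p,R=cur(bot);print(p,np.round(o["contact_force"],1),np.abs(o["joint_vel"]).max())
s=bot.read_camera("scene");px=s["pixels"].astype(int);hsv=cv2.cvtColor(s["pixels"],cv2.COLOR_RGB2HSV)
g=((px[...,2]-px[...,1])>=2)&(hsv[...,1]<60)&(hsv[...,2]>60)
m=np.zeros(g.shape,np.uint8);m[140:215,100:150]=g[140:215,100:150]*255
k=max(cv2.findContours(m,0,cv2.CHAIN_APPROX_NONE)[0],key=cv2.contourArea)
print("tin box",cv2.boundingRect(k),cv2.contourArea(k),cv2.minAreaRect(k))
c=np.array([.451,-.3665,.006])
print("expected: closed",proj(s,c+[0,0,.095]),"mouth",proj(s,c), "pad",proj(s,np.array([.447,-.366,.006])))
# nuts: dark blobs in the tray, at floor level
t=bot.read_camera("top");h=cv2.cvtColor(t["pixels"],cv2.COLOR_RGB2HSV);d=np.zeros(g.shape,np.uint8);d[170:228,304:368]=(h[170:228,304:368,2]<80)*255
for c in cv2.findContours(d,0,cv2.CHAIN_APPROX_NONE)[0]:
    (u,v),r=cv2.minEnclosingCircle(c);print("nut blob",round(u),round(v),round(r,1),plane(t,u,v,.01).round(3))
E
```

```text
[ 0.42402372 -0.36882286  0.08180986] [ 0.1 -0.5 -0.2] 0.03380436504375248
tin box (110, 162, 26, 38) 645.0 ((122.5, 181.00001525878906), (37.85041809082031, 20.199962615966797), 78.69007110595703)
expected: closed [120.40530553 166.49514427] mouth [126.82173558 195.37134417] pad [127.43902336 194.62958531]
nut blob 320 212 2.9 [ 0.567 -0.018  0.01 ]
nut blob 330 202 2.7 [ 0.594 -0.047  0.01 ]
nut blob 326 196 2.7 [ 0.614 -0.037  0.01 ]
nut blob 335 196 2.6 [ 0.614 -0.061  0.01 ]
nut blob 313 171 0.0 [0.69  0.001 0.01 ]
```

The tin stands upright on the pad, four nuts are at tray-floor level, and the arm is clear.

```bash
python3 -c "
from station import bot
bot.read_camera('top');print(bot.hand_in())"
```

```text
the job is handed in; nothing more can be done
None
```

The job is handed in, with no verdict returned: the last images show four nuts lying in the tray and the empty slim tin upright, mouth down and released on the cork pad; I didn't re-measure the wider tin, but the arm never went near it.

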